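# Load the tube roller mixer and preset its speed

### The arm

A 7-joint arm with a two-finger parallel gripper is mounted at the origin on the work surface. World frame = base frame: x ahead of the robot, y to its left, z up, the work surface at z = 0. Lengths are in m, angles in rad, forces in N, time in s.
With the tool pointing down it reaches from about 0.4 to 0.9 m from the base axis. Payload 5.5 kg.
Tool frame: the origin (TCP) lies on the front face of the gripper's body, between the roots of the fingers; the fingertips stand 73 mm ahead of it and the grasp point (between the pads) lies env.tcp_to_grasp ahead of it (env.tcp_to_grasp is the distance from the TCP to the grasp point, in m); z points along the fingers, y is the direction in which the jaws open and shut (so a half turn about z gives the same grasp; the last joint's range is limited). The gripper opens to 85 mm and grips with 20 to 120 N. Pads are 22 mm wide; open, the fingers measure 114 mm over their backs; the gripper's body (76 mm by 85 mm) begins 54 mm behind the grasp point. The pads swing forward as they close: fully open they stand 13 mm farther back than shut.
Start: joints at [-1.01, 0.501, -0.427, 1.55, 0.221, 1.138, -0.21], TCP at [0.191, 0.621, 0.304] pointing down, gripper open.
Joint ranges: [-2.88, 2.88], [-0.31, 2.03], [-1.54, 1.56], [0.2, 2.42], [-1.41, 4.55], [0.19, 2.02], [-2.57, 2.57]. Speed limits (rad/s): [2.57, 2.57, 3.14, 3.14, 3.14, 3.14, 3.14].

### API

Orientations are given as a unit quaternion [w, x, y, z].
In Python, from bench import env gives the robot as it stands. The module is installed in compiled form; this text tells all that it offers.
- The arm moves only by the shell command python3 -m pendant 'ROWS' [FORCE]. ROWS is a JSON object of lists of equal length, an entry for each row: "hand": the gripper command: -1 is shut, 1 is fully open, values between are in proportion; "slide": the shift along the tool's x, y, z each as a share of 0.2 m, from -1 to 1, a list of three; "turn": the turn, a rotation vector about the tool's x, y, z each as a share of 180 degrees, from -1 to 1, a list of three. In form: {"hand": [hand, ...], "slide": [[dx, dy, dz], ...], "turn": [[ax, ay, az], ...]}. A call has 1 to 20 rows; each row is the pose to reach, as a shift and turn from the pose commanded when the call began, along the tool's axes at that moment, turning the shorter way round; what a row does not reach only later rows make up. A row lasts 1/12 s, in which the tool goes at most 41.7 mm and 7.16 degrees, less where a joint would pass 70% of its speed; a pose out of reach is approached as far as the arm can. A call with a number of a shift or a turn outside -1 to 1 is refused whole. A call with a gripper value outside its range is refused whole. The fingers move at their own pace and stop on an object; FORCE is the grip in N (left out, the last holds). Time passes only in rows, so rows that repeat a pose let the fingers close. It gives the time, the measured TCP pose, the force and the opening at its end, in the units of the state.
- env.get_state(): the state, without advancing time (a new reading comes with each control period).
- env.snapshot(name): name is "side" or "top" or "wrist"; returns the picture (384x512x3 uint8, red, green, blue); there is no depth.
- env.get_calibration(name): a dict with "fx", "fy", "cx", "cy" (pixels), "world_from_camera" (4x4, takes a point from camera to world coordinates). Camera axes: x right, y up, looking along -z (the intrinsics and any distortion apply to the point x, -y, -z); pixel columns grow to the right and rows downward; lengths in m; the calibration is good to about 2 mm. A picture is of the moment at which its call begins: read the wrist's pose just before it. get_calibration takes no time and is no camera call; for the wrist camera it gives the pose at the moment of the call.
- env.hand_in(): hands the job in, once; it reports no verdict.
The state is a dict: "t": time; "joint_positions": joint angles; "joint_velocities": joint speeds; "joint_torque": joint torques, N m; "position": TCP position; "eef_rot": TCP orientation; "force": force on the tool from outside, world axes, zero at the start; "moment": the same for the moment, N m; "grip_width": finger opening in m.
Only numpy, scipy, OpenCV 4.12 (cv2) and the standard library are available. Lean on these libraries where they do the work, as an engineer would, in place of code of your own. Each camera call takes 0.05 s, during which the arm holds its last target.

### The job

Take the two orange-capped tubes from the slanted rack and lay them down on the stopped roller mixer, each lying along the rollers in a groove between two of them, fully on the rollers and with at least one empty groove between the tubes; set them down gently, so that neither tube nor rollers start rolling. Turn the mixer's speed selector to the four-dot mark, clicked home. Leave the blue-capped tube, the brown bottle, the beaker and the spanner where they are.

Things in the scene. Friction and masses are not known exactly. Their poses are not given: they have to be found in the camera images.
- tube_a_mid (a point): Orange-capped tube (one of two alike), to be laid on the mixer: white round-bottomed tube on the slanted rack, cap end up, 120 mm long, 40 mm in diameter (cap 38 mm), 0.1 to 0.21 kg. Point on its long axis, 58 mm from the round tip, 62 mm from the cap's end; x axis along the tube towards the cap.
- tube_b_mid (a point): The other orange-capped tube, to be laid on the mixer: white round-bottomed tube on the slanted rack, cap end up, 120 mm long, 40 mm in diameter (cap 38 mm), 0.1 to 0.21 kg. Point on its long axis, 58 mm from the round tip, 62 mm from the cap's end; x axis along the tube towards the cap.
- tube_c_mid (a point): Blue-capped tube, stays on the rack: white round-bottomed tube on the slanted rack, cap end up, 120 mm long, 40 mm in diameter (cap 38 mm), 0.1 to 0.21 kg. Point on its long axis, 58 mm from the round tip, 62 mm from the cap's end; x axis along the tube towards the cap.
- rack: White and blue slanted rack, fixed, 170 x 232 mm, 125 mm high; origin under its middle, x from its low to its high edge. Tubes lie in any order at y = -72, 0, 72 mm, centres at x = -50, z = 95 mm, rising 0.45 rad towards +x on two ribs under each tube (tops 16 mm below its axis, nothing beside it); 32 mm free between tubes. A stop bar at the tips reaches 4 mm above the axis.
- mixer: Tube roller mixer, white and blue, fixed, 365 mm (x) by 270 mm (y); origin under the middle of its roller bed, x along the rollers away from the panel. Five free-turning dark rollers, 32 mm in diameter, usable from x = -100 to 100 mm; end plates 8 mm above the axles. The panel, 77 mm above the table, carries the speed selector at x = -186 mm, y = -55 mm.
- bed_mid (a point): Middle of the roller bed at axle height, 88 mm above the table; axes of the mixer. Roller axes at y = -92, -46, 0, 46, 92 mm, so four grooves at y = -69, -23, 23, 69 mm. The bed stopped in mid-rock with its far end raised: tipped by an unmeasured 0 to 0.12 rad about a y line at x = -127, z = -22 mm, held firmly. Tipped by 0, roller tops are at z = 16 mm and a laid tube's axis at z = 27.7 mm.
- speed (a joint): Speed selector, turned clockwise (seen from above) from one dot to five dots: 0 rad at one dot, then a click every 0.524 rad (30 degrees): 0.524 two, 1.047 three, 1.571 four, 2.094 five dots. It starts at one, two or three dots. A spring detent (about 0.07 N m) pulls it home once it is past half-way between two marks.
- speed_grip (a point): On the selector's axis, 29 mm above the panel. Black upright grip bar 48 mm long, 13 mm wide, from 8 to 36 mm above the panel, on a round skirt 52 mm in diameter, 8 mm high. The pointer end of the bar (white line) lies 60 degrees anticlockwise (from above) of this point's x axis, which turns with the bar.
- roller0 (a joint): Roller 1 of 5, at y = -92 mm on the bed; turns freely about its own axis without end, rad.
- roller1 (a joint): Roller 2 of 5, at y = -46 mm on the bed; turns freely about its own axis without end, rad.
- roller2 (a joint): Roller 3 of 5, at y = 0 mm on the bed; turns freely about its own axis without end, rad.
- roller3 (a joint): Roller 4 of 5, at y = 46 mm on the bed; turns freely about its own axis without end, rad.
- roller4 (a joint): Roller 5 of 5, at y = 92 mm on the bed; turns freely about its own axis without end, rad.
- tube_a: The first orange-capped tube as a body; same point and axes as its middle.
- tube_b: The second orange-capped tube as a body; same point and axes as its middle.
- reagent_mid (a point): Brown reagent bottle with a red cap, 68 mm in diameter, 150 mm high; point half-way up. Bystander.
- beaker_mid (a point): Glass beaker, 74 mm in diameter, 95 mm high; point half-way up. Bystander.
- wrench_mid (a point): Steel spanner lying flat, 170 mm long, 9 mm thick; point at its middle. Bystander.
There are look-alikes about, which are no part of the job. What is shaped like the tube_b but black or turquoise is not meant.

How it is judged:
By the outcome, as a careful person would: the job done as asked, in the order asked, and still so for the second after the job is handed in, with the robot touching nothing.
It also fails if it takes over 72 s, if anything falls off the work surface, if the arm or the gripper's body presses on something with over 40 N, if the wrist force passes 120 N, or if a joint passes its speed limit or range.

## Working session

There is one attempt and no reset: what is moved stays moved. The work goes in short steps, Python scripts to look and compute and a shell command to move; the robot and the scene stay as the last step left them, time stands still between calls to the robot, and variables do not carry over. Pictures are saved under pics/ and viewed, and the job is handed in when it is done.

```bash
mkdir -p pics; python3 - <<'E'
from bench import env
import cv2,numpy as np
s=env.get_state(); print({k:np.round(v,3).tolist() for k,v in s.items()}, env.tcp_to_grasp)
for n in ["side","top","wrist"]:
    c=env.get_calibration(n); print(n,{k:np.round(v,3).tolist() for k,v in c.items()})
    cv2.imwrite(f"pics/{n}0.png",env.snapshot(n)[:,:,::-1])
E
```

```text
{'t': 0.0, 'joint_positions': [-1.01, 0.502, -0.427, 1.551, 0.221, 1.138, -0.21], 'joint_velocities': [-0.0, 0.0, 0.001, 0.002, 0.001, 0.001, -0.0], 'joint_torque': [0.001, -56.95, -5.816, -28.095, 0.01, 0.012, -0.0], 'position': [0.191, 0.621, 0.303], 'eef_rot': [-0.0, 0.148, 0.989, -0.001], 'force': [0.524, -0.365, 0.089], 'moment': [0.008, 0.014, 0.009], 'grip_width': 0.085} 0.0539
side {'fx': 486.016, 'fy': 486.016, 'cx': 252.709, 'cy': 192.685, 'world_from_camera': [[0.855, 0.356, -0.377, -0.134], [-0.519, 0.569, -0.638, -1.184], [-0.013, 0.741, 0.671, 1.348], [0.0, 0.0, 0.0, 1.0]]}
top {'fx': 462.264, 'fy': 462.264, 'cx': 261.671, 'cy': 186.994, 'world_from_camera': [[-0.038, 0.975, -0.219, 0.205], [-0.999, -0.038, 0.006, 0.033], [-0.002, 0.219, 0.976, 1.686], [0.0, 0.0, 0.0, 1.0]]}
wrist {'fx': 298.887, 'fy': 298.887, 'cx': 260.851, 'cy': 190.459, 'world_from_camera': [[0.293, -0.916, -0.275, 0.12], [0.956, 0.28, 0.087, 0.642], [-0.002, -0.288, 0.958, 0.373], [0.0, 0.0, 0.0, 1.0]]}
```

View pics/side0.png

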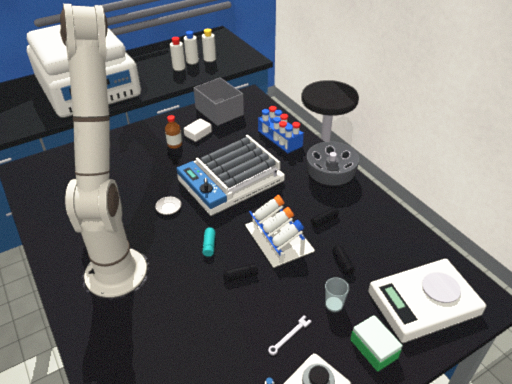

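View pics/top0.png

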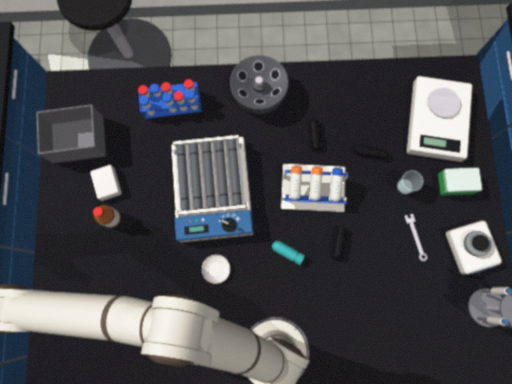

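View pics/wrist0.png

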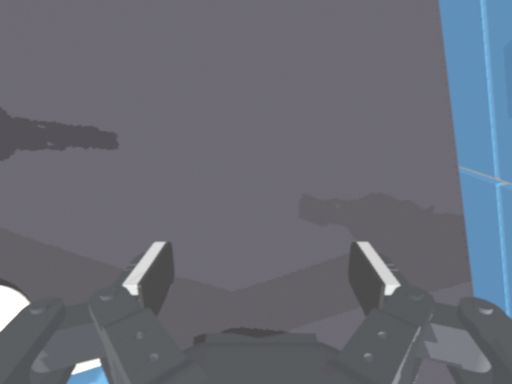

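```bash
cat > h.py <<'E'
from bench import env
import numpy as np,cv2
def ray(n,u,v,c=None):
    c=c or env.get_calibration(n); T=np.array(c["world_from_camera"])
    d=T[:3,:3]@np.array([(u-c["cx"])/c["fx"],-(v-c["cy"])/c["fy"],-1]); return T[:3,3],d
def onz(n,u,v,z,c=None):
    o,d=ray(n,u,v,c); return o+d*(z-o[2])/d[2]
def proj(n,P,c=None):
    c=c or env.get_calibration(n); T=np.linalg.inv(np.array(c["world_from_camera"])); p=T[:3,:3]@np.array(P)+T[:3,3]
    return np.array([c["cx"]+c["fx"]*p[0]/-p[2], c["cy"]+c["fy"]*p[1]/p[2]])
def tri(n1,a,n2,b):
    o1,d1=ray(n1,*a);o2,d2=ray(n2,*b); s=np.linalg.lstsq(np.c_[d1,-d2],o2-o1,rcond=None)[0]
    p,q=o1+s[0]*d1,o2+s[1]*d2; return (p+q)/2,np.linalg.norm(p-q)
E
python3 - <<'E'
import cv2
a=cv2.imread('pics/top0.png'); 
cv2.imwrite('pics/topz.png',cv2.resize(a[125:250,160:360],None,fx=4,fy=4,interpolation=cv2.INTER_CUBIC)[:600,:800])
a=cv2.imread('pics/side0.png'); 
cv2.imwrite('pics/sidez.png',cv2.resize(a[125:270,165:325],None,fx=4,fy=4,interpolation=cv2.INTER_CUBIC))
E
```

```text
(no output)
```

View pics/topz.png

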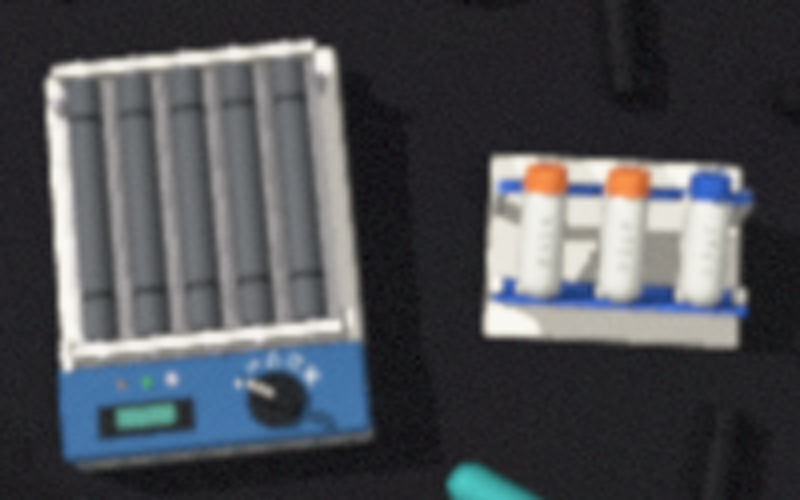

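View pics/sidez.png

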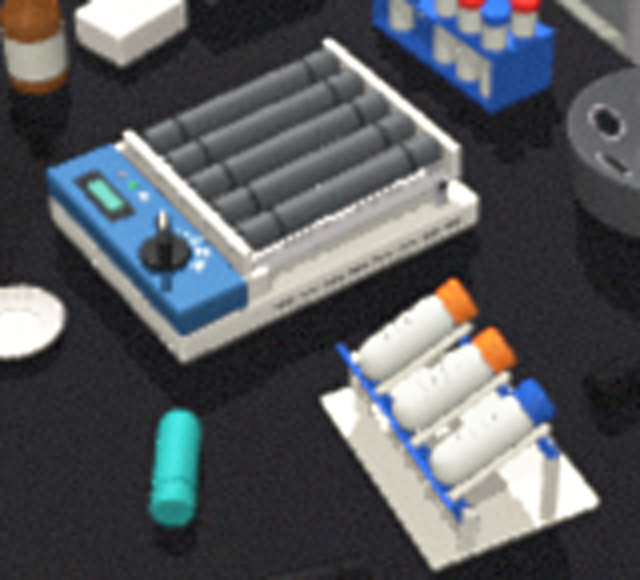

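```bash
python3 - <<'E'
from h import *
def T(x,y): return (160+x/4-.375,125+y/4-.375)
def S(x,y): return (165+x/4-.375,125+y/4-.375)
# caps by mask
for n in("top","side"):
    a=cv2.imread(f'pics/{n}0.png'); hsv=cv2.cvtColor(a,cv2.COLOR_BGR2HSV)
    m=cv2.inRange(hsv,(5,150,120),(18,255,255)); k,l,st,ce=cv2.connectedComponentsWithStats(m)
    print(n,[(st[i][4],ce[i].round(1)) for i in range(1,k) if st[i][4]>15])
pts={'panel_rearleft':(T(62,372),S(50,172)),'panel_frontleft?':(T(65,460),S(50,190)),
'end_far_R':(T(335,50),S(460,150)),'end_far_L':(T(48,72),S(328,42)),'knob':(T(277,395),S(168,245))}
for k,(a,b) in pts.items(): print(k,*tri('top',a,'side',b))
for nm,q in dict(L0=(45,100),nearL=(62,462),nearR=(373,437)).items(): print(nm,onz('top',*T(*q),0.077))
for nm,q in dict(rfl=(492,152),rfr=(743,165),rnl=(483,335),rnr=(740,348)).items(): print(nm,onz('top',*T(*q),0.005))
E
```

```text
top [(np.int32(50), array([296.3, 169.4])), (np.int32(50), array([316.9, 170.4])), (np.int32(25), array([ 97.3, 218.2]))]
side [(np.int32(108), array([171.8, 128. ])), (np.int32(66), array([278.8, 199.6])), (np.int32(72), array([288.2, 211.7]))]
panel_rearleft [0.43726832 0.34108973 0.05928624] 0.06908997666942565
panel_frontleft? [0.39474793 0.33281829 0.0464415 ] 0.000812415799052259
end_far_R [0.7405876  0.07993676 0.1237164 ] 0.0010325755231928762
end_far_L [0.73820389 0.33855098 0.10153453] 0.0024085995421724115
knob [0.43885978 0.14059002 0.09218623] 0.0009568568047234424
L0 [0.71867396 0.34623935 0.077     ]
nearL [0.38919161 0.32993281 0.077     ]
nearR [0.40050866 0.05896008 0.077     ]
rfl [ 0.67398088 -0.0611736   0.005     ]
rfr [ 0.65210399 -0.29651935  0.005     ]
rnl [ 0.4995077 -0.0444222  0.005    ]
rnr [ 0.47821789 -0.28014271  0.005     ]
```

```bash
cat >> h.py <<'E'
from scipy.spatial.transform import Rotation as R
def Rq(q): return R.from_quat([q[1],q[2],q[3],q[0]])
def toolR(yaw,tilt=0.):
    # tool y = frame y, tool x = -frame x, tool z down; tilt>0: tool z leans to +x frame
    f=R.from_euler('z',yaw)*R.from_euler('y',-tilt)   # frame x rising by tilt
    x=f.apply([-1,0,0]);y=f.apply([0,1,0]);return R.from_matrix(np.c_[x,y,np.cross(x,y)])
def delta(p,Rt,p0=None,R0=None):
    s=env.get_state(); p0=np.array(s['position']) if p0 is None else np.array(p0); R0=Rq(s['eef_rot']) if R0 is None else R0
    sl=R0.inv().apply(np.array(p)-p0)/0.2; tu=(R0.inv()*Rt).as_rotvec()/np.pi
    print('slide',sl.round(4).tolist(),'turn',tu.round(4).tolist()); return sl,tu
E
python3 - <<'E'
from h import *
delta([.58,.19,.42],toolR(0))
E
```

```text
slide [-2.4933, -1.4898, -0.5824] turn [-0.0005, -0.0001, -0.0948]
```

```bash
M='{"hand":[1,1,1,1,1],"slide":[[-0.84,-0.5,-0.2],[-0.84,-0.5,-0.2],[-0.84,-0.5,-0.2],[-0.84,-0.5,-0.2],[-0.84,-0.5,-0.2]],"turn":[[0,0,0],[0,0,0],[0,0,0],[0,0,0],[0,0,0]]}' ; python3 -m pendant '{"hand":[1,1,1,1,1],"slide":[[-0.84,-0.5,-0.2],[-0.84,-0.5,-0.2],[-0.84,-0.5,-0.2],[-0.84,-0.5,-0.2],[-0.84,-0.5,-0.2]],"turn":[[0,0,0],[0,0,0],[0,0,0],[0,0,0],[0,0,0]]}'
```

```text
t: 0.57
position: [0.3244, 0.4737, 0.3442]
eef_rot: [0.001, 0.149, 0.989, -0.001]
force: [1.6, -0.2, 0.5]
grip_width: 0.0852
```

```bash
python3 -m pendant '{"hand":[1,1,1,1,1],"slide":[[-0.84,-0.5,-0.2],[-0.84,-0.5,-0.2],[-0.84,-0.5,-0.2],[-0.84,-0.5,-0.2],[-0.84,-0.5,-0.2]],"turn":[[0,0,0],[0,0,0],[0,0,0],[0,0,0],[0,0,0]]}' && python3 -m pendant '{"hand":[1,1,1,1,1,1,1],"slide":[[-0.84,-0.5,-0.2],[-0.84,-0.5,-0.2],[-0.84,-0.5,-0.2],[-0.84,-0.5,-0.2],[-0.84,-0.5,-0.2],[-0.84,-0.5,-0.2],[-0.84,-0.5,-0.2]],"turn":[[0,0,-0.095],[0,0,-0.095],[0,0,-0.095],[0,0,-0.095],[0,0,-0.095],[0,0,-0.095],[0,0,-0.095]]}'
python3 - <<'E'
from h import *
import json
c=env.get_calibration('wrist'); cv2.imwrite('pics/w1.png',env.snapshot('wrist')[:,:,::-1])
json.dump({k:np.array(v).tolist() for k,v in c.items()},open('w1.json','w')); print(np.round(c['world_from_camera'],3))
E
```

```text
t: 0.98
position: [0.4555, 0.3283, 0.3845]
eef_rot: [0.001, 0.15, 0.989, -0.0]
force: [0.6, 0.7, 1.2]
grip_width: 0.0854
t: 1.57
position: [0.5863, 0.1834, 0.4236]
eef_rot: [0.0, 0.003, 1.0, -0.0]
force: [0.1, 1.4, -0.0]
grip_width: 0.0853
[[ 0.005 -0.957 -0.288  0.513]
 [ 1.     0.005  0.003  0.184]
 [-0.001 -0.288  0.958  0.494]
 [ 0.     0.     0.     1.   ]]
```

View pics/w1.png

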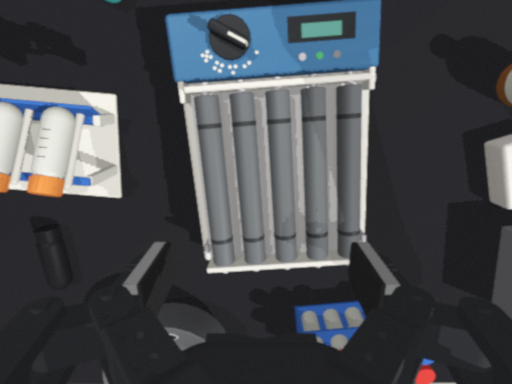

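```bash
python3 - <<'E'
import cv2
a=cv2.imread('pics/w1.png')
cv2.imwrite('pics/w1k.png',cv2.resize(a[0:90,165:285],None,fx=6,fy=6,interpolation=cv2.INTER_CUBIC))
cv2.imwrite('pics/w1b.png',cv2.resize(a[70:285,170:390],None,fx=2.7,fy=2.7,interpolation=cv2.INTER_CUBIC))
E
```

```text
(no output)
```

View pics/w1k.png

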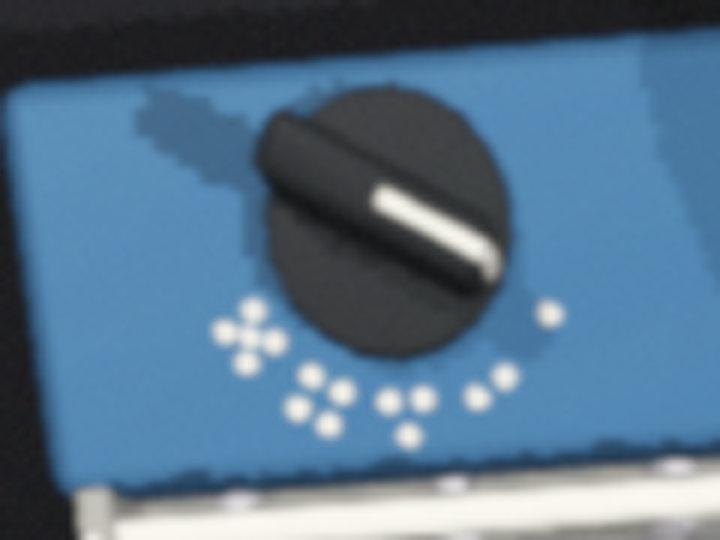

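View pics/w1b.png

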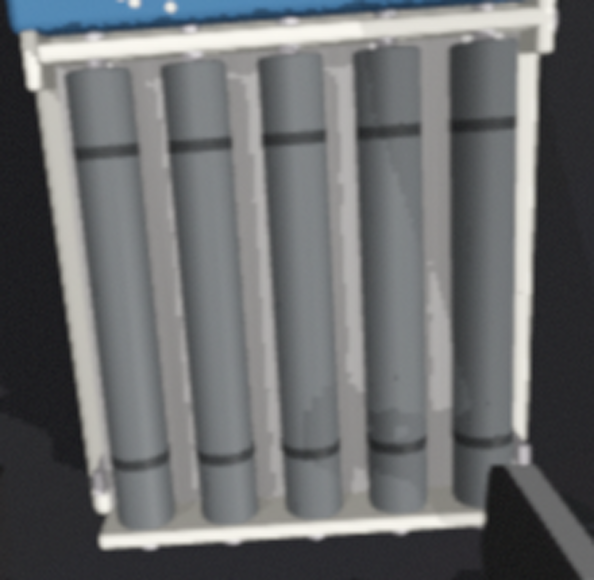

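```bash
cat > bands.py <<'E'
from h import *
import json,sys
def bands(img,x0,x1,y0,y1,th,amin=15):
    g=cv2.cvtColor(img,cv2.COLOR_BGR2GRAY)[y0:y1,x0:x1]
    m=(g<th).astype(np.uint8); k,l,st,ce=cv2.connectedComponentsWithStats(m)
    return [(int(st[i][4]),st[i][:4].tolist(),(ce[i]+[x0,y0]).round(2).tolist()) for i in range(1,k) if st[i][4]>=amin]
if __name__=='__main__':
    a=cv2.imread('pics/w1.png')
    g=cv2.cvtColor(a,cv2.COLOR_BGR2GRAY)
    print(g[140,195:365].tolist())
    print(g[110:135,210].tolist(), g[225:255,222].tolist())
    for th in(50,58,66):print(th);print(*bands(a,192,370,105,135,th),sep='\n');print(*bands(a,205,350,225,250,th),sep='\n')
E
python3 bands.py
```

```text
[190, 181, 171, 146, 107, 87, 88, 96, 101, 109, 115, 121, 124, 128, 129, 130, 131, 132, 134, 133, 133, 131, 128, 125, 119, 113, 109, 112, 129, 139, 144, 145, 144, 146, 147, 148, 151, 155, 133, 95, 81, 85, 92, 98, 104, 110, 117, 122, 127, 130, 130, 131, 131, 132, 133, 132, 131, 128, 125, 119, 113, 118, 135, 144, 146, 146, 145, 146, 152, 166, 174, 173, 157, 120, 83, 78, 84, 88, 96, 100, 107, 113, 119, 124, 129, 132, 132, 131, 131, 131, 132, 131, 128, 124, 120, 118, 125, 140, 146, 147, 147, 152, 167, 176, 177, 175, 165, 130, 86, 71, 76, 82, 87, 92, 96, 102, 107, 114, 119, 125, 129, 131, 130, 123, 119, 119, 118, 118, 117, 116, 115, 128, 141, 145, 146, 146, 147, 145, 143, 142, 136, 112, 78, 60, 59, 62, 65, 69, 73, 78, 83, 88, 94, 97, 102, 107, 112, 115, 118, 118, 118, 117, 116, 116, 117, 143, 194, 218, 225, 227]
[132, 132, 133, 132, 132, 132, 132, 132, 133, 132, 131, 131, 129, 115, 90, 81, 81, 85, 102, 126, 131, 131, 130, 131, 130] [136, 138, 137, 137, 137, 135, 135, 135, 135, 134, 134, 133, 134, 133, 127, 105, 83, 77, 85, 106, 126, 131, 130, 130, 130, 128, 129, 128, 129, 127]
50
(33, [146, 9, 8, 5], [341.03, 116.06])
(22, [134, 5, 7, 5], [341.5, 232.64])
(17, [102, 8, 6, 4], [309.18, 234.82])
58
(57, [145, 8, 12, 8], [341.42, 116.19])
(32, [111, 12, 10, 5], [306.41, 118.78])
(18, [76, 15, 5, 4], [269.83, 121.33])
(40, [133, 3, 11, 8], [342.05, 232.45])
(33, [102, 7, 10, 6], [310.3, 235.18])
66
(155, [145, 0, 14, 30], [340.74, 118.27])
(47, [111, 12, 12, 5], [307.62, 118.7])
(28, [76, 14, 8, 5], [270.68, 121.29])
(25, [41, 17, 7, 5], [235.52, 123.88])
(19, [6, 20, 6, 4], [200.21, 126.42])
(100, [133, 0, 12, 25], [341.31, 234.66])
(53, [101, 5, 13, 13], [310.43, 235.42])
(27, [70, 10, 11, 5], [279.37, 237.22])
(18, [39, 13, 7, 4], [246.33, 239.72])
```

```bash
cat > axes.py <<'E'
from h import *
import json
def lines(name,rows,guess):  # guess(i,row)->(left,right) pixel guess
    g=cv2.GaussianBlur(cv2.cvtColor(cv2.imread(f'pics/{name}.png'),cv2.COLOR_BGR2GRAY),(0,0),0.8).astype(float)
    out=[]
    for i in range(5):
        L=[];Rr=[]
        for r in rows:
            gr=np.gradient(g[r]); l,rr=guess(i,r)
            for q,sg,acc in((l,-1,L),(rr,1,Rr)):
                lo=int(round(q))-4; w=sg*gr[lo:lo+9]; k=int(np.argmax(w))
                if 0<k<8 and w[k]>4:
                    a,b,c=w[k-1:k+2]; acc.append((r,lo+k+0.5*(a-c)/(a-2*b+c)))
        def fit(A):
            A=np.array(A)
            for _ in range(4):
                p=np.polyfit(A[:,0],A[:,1],1); e=np.abs(np.polyval(p,A[:,0])-A[:,1]); A=A[e<max(2.0*np.median(e),.15)]
            return p,len(A),e.std()
        out.append((fit(L),fit(Rr)))
    return out
def solve(name,ls,rows,c):
    N=[];r0,r1=rows[0],rows[-1]
    for (pl,nl,el),(pr,nr,er) in ls:
        pm=(pl+pr)/2
        _,d1=ray(name,np.polyval(pm,r0),r0,c);o,d2=ray(name,np.polyval(pm,r1),r1,c)
        n=np.cross(d1,d2);N.append(n/np.linalg.norm(n))
    N=np.array(N); u,s,v=np.linalg.svd(N); d=v[2]; d*=np.sign(d[0])
    # axis i: P0 + yhat*y_i ; n_i.(P0-o + e*y_i)=0 ; e = horizontal perp to d
    e=np.cross([0,0,1],d); e/=np.linalg.norm(e)
    Y=np.array([-92,-46,0,46,92])/1000
    # P0-o = a*f1 + k*f2 perpendicular to d
    f1=e; f2=np.cross(d,e)
    A=np.c_[N@f1,N@f2]; b=-(N@e)*Y; x,res,_,_=np.linalg.lstsq(A,b,rcond=None)
    P=o+f1*x[0]+f2*x[1]
    print('sv',s.round(4),'dir',d.round(4),'tip',np.arcsin(d[2]).round(4),'yaw',np.arctan2(d[1],d[0]).round(4)); 
    for X in (.5,.62,.7): print('middle axis at x',X,(P+d*(X-P[0])/d[0]).round(4))
    print('resid px-ish',((A@x-b)*300/.4).round(2))
    return P,d
E
python3 - <<'E'
from axes import *
c=json.load(open('w1.json'))
# zoom coords: left/right edges at near y~110 and far y~480 (zoom 2.7, offset 170,70)
near=[(73,136),(166,230),(261,326),(356,421),(450,517)];far=[(116,171),(202,254),(287,341),(371,427),(456,510)]
def G(i,r):
    t=(r-(70+152/2.7))/((470-152)/2.7)
    f=lambda a,b:(a+(b-a)*t)/2.7+170
    return f(near[i][0]+2,far[i][0]),f(near[i][1]+2,far[i][1])
rows=[r for r in range(108,236)]
ls=lines('w1',rows,G)
for (a,na,ea),(b,nb,eb) in ls: print(na,round(ea,2),nb,round(eb,2),'width',[round(float(np.polyval(b,r)-np.polyval(a,r)),2) for r in(110,230)],'mid',[round(float(np.polyval(b,r)+np.polyval(a,r))/2,2) for r in(110,230)])
solve('wrist',ls,rows,c)
E
```

```text
127 0.03 108 0.04 width [25.13, 22.74] mid [207.29, 220.43]
126 0.03 104 0.04 width [24.06, 21.81] mid [242.6, 252.6]
118 0.02 66 0.04 width [24.02, 22.15] mid [278.04, 284.65]
124 0.04 55 0.06 width [24.34, 23.71] mid [313.14, 317.05]
101 0.04 110 0.03 width [24.96, 22.63] mid [348.48, 348.26]
sv [2.2083 0.3511 0.0052] dir [0.9966 0.0658 0.0505] tip 0.0505 yaw 0.066
middle axis at x 0.5 [0.5    0.2037 0.0881]
middle axis at x 0.62 [0.62   0.2117 0.0942]
middle axis at x 0.7 [0.7    0.2169 0.0982]
resid px-ish [-0.08  0.01  0.16 -0.04 -0.06]
```

```bash
python3 - <<'E'
from axes import *
c=json.load(open('w1.json'))
near=[(73,136),(166,230),(261,326),(356,421),(450,517)];far=[(116,171),(202,254),(287,341),(371,427),(456,510)]
def G(i,r):
    t=(r-(70+152/2.7))/((470-152)/2.7)
    f=lambda a,b:(a+(b-a)*t)/2.7+170
    return f(near[i][0]+2,far[i][0]),f(near[i][1]+2,far[i][1])
rows=[r for r in range(108,236)]
ls=lines('w1',rows,G)
w=np.polyfit([110,230],[24.3,22.1],1)
ls2=[list(x) for x in ls]; ls2[3][1]=(ls[3][0][0]+w,0,0)
solve('wrist',ls2,rows,c)
print('left only'); 
# left edges only all, common relative width
solve('wrist',[(a,(a[0]+w,0,0)) for a,b in ls],rows,c)
print('outer+0,1,2'); 
# knob: center of skirt z=.085
U=lambda x,y:(165+(x+.5)/6-.5,(y+.5)/6-.5)
for n,q,z in [('skirt',(390,222),.085),('line tip',(493,243),.113),('line in',(380,195),.113),('barL',(275,145),.113),
 ('d5',(249,336),.077),('d4',(320,401),.077),('d3',(407,409),.077),('d2',(492,388),.077),('d1',(550,314),.077)]:
    print(n,onz('wrist',*U(*q),z,c).round(4))
for n,q in [('panel TL',(10,90)),('panel BL',(62,490))]: print(n,onz('wrist',*U(*q),.077,c).round(4))
for n,q in [('TR',(380,1)),('near end plate L',(183,82)),('nepR',(374,69))]: print(n,onz('wrist',*q,.077,c).round(4))
E
```

```text
sv [2.2083e+00 3.5110e-01 1.6000e-03] dir [0.9969 0.0648 0.0443] tip 0.0443 yaw 0.0649
middle axis at x 0.5 [0.5    0.2038 0.0883]
middle axis at x 0.62 [0.62   0.2116 0.0936]
middle axis at x 0.7 [0.7    0.2168 0.0971]
resid px-ish [-0.07  0.01  0.17 -0.07 -0.04]
left only
sv [2.2083e+00 3.5120e-01 1.4000e-03] dir [0.9969 0.0648 0.0436] tip 0.0436 yaw 0.0649
middle axis at x 0.5 [0.5    0.2036 0.0884]
middle axis at x 0.62 [0.62   0.2114 0.0936]
middle axis at x 0.7 [0.7    0.2166 0.0971]
resid px-ish [-0.37  0.22  0.39  0.02 -0.28]
outer+0,1,2
skirt [0.4368 0.1449 0.085 ]
line tip [0.4458 0.1673 0.113 ]
line in [0.4373 0.1458 0.113 ]
barL [0.4287 0.1262 0.113 ]
d5 [0.4572 0.1133 0.077 ]
d4 [0.4702 0.1278 0.077 ]
d3 [0.4719 0.1465 0.077 ]
d2 [0.4678 0.165  0.077 ]
d1 [0.4533 0.1776 0.077 ]
panel TL [0.4103 0.0667 0.077 ]
panel BL [0.4879 0.0705 0.077 ]
TR [0.3971 0.3294 0.077 ]
near end plate L [0.4889 0.0811 0.077 ]
nepR [0.4744 0.3301 0.077 ]
```

```bash
python3 - <<'E'
from h import *
delta([.63,-.16,.36],toolR(-.09))
E
```

```text
slide [-0.2293, -1.7288, 0.3162] turn [0.0, -0.0003, 0.0281]
```

```bash
python3 -m pendant '{"hand":[1,1,1,1,1],"slide":[[0,-1,0],[0,-1,0],[0,-1,0],[0,-1,0],[0,-1,0]],"turn":[[0,0,0],[0,0,0],[0,0,0],[0,0,0],[0,0,0]]}' 50 && python3 -m pendant '{"hand":[0.4,0.4,0.4,0.4,0.4,0.4],"slide":[[-0.23,-0.73,0.316],[-0.23,-0.73,0.316],[-0.23,-0.73,0.316],[-0.23,-0.73,0.316],[-0.23,-0.73,0.316],[-0.23,-0.73,0.316]],"turn":[[0,0,0.028],[0,0,0.028],[0,0,0.028],[0,0,0.028],[0,0,0.028],[0,0,0.028]]}'
python3 - <<'E'
from h import *
import json
c=env.get_calibration('wrist'); a=env.snapshot('wrist')[:,:,::-1]; cv2.imwrite('pics/w2.png',a)
json.dump({k:np.array(v).tolist() for k,v in c.items()},open('w2.json','w')); print(np.round(c['world_from_camera'],3))
E
```

```text
t: 2.03
position: [0.5836, -0.0146, 0.4236]
eef_rot: [-0.0, -0.001, 1.0, -0.0]
force: [0.8, -0.7, -0.1]
grip_width: 0.0857
t: 2.53
position: [0.6298, -0.1603, 0.3581]
eef_rot: [-0.002, 0.045, 0.999, 0.0]
force: [0.6, 0.6, 0.1]
grip_width: 0.0598
[[ 0.09  -0.955 -0.283  0.557]
 [ 0.996  0.086  0.025 -0.154]
 [ 0.    -0.284  0.959  0.429]
 [ 0.     0.     0.     1.   ]]
```

View pics/w2.png

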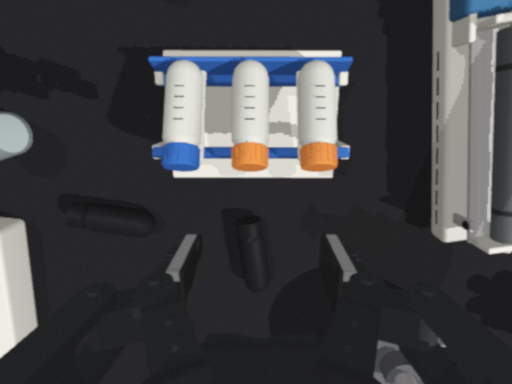

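```bash
python3 - <<'E'
import cv2
a=cv2.imread('pics/w2.png')
cv2.imwrite('pics/w2z.png',cv2.resize(a[40:190,140:360],None,fx=3.6,fy=3.6,interpolation=cv2.INTER_CUBIC))
E
```

```text
(no output)
```

View pics/w2z.png

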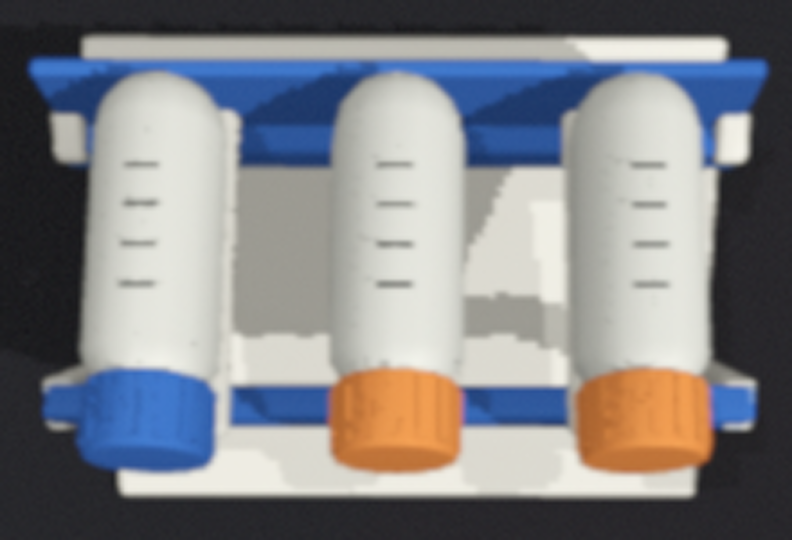

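```bash
python3 - <<'E'
from h import *
import json
c=json.load(open('w2.json'))
U=lambda x,y:(140+(x+.5)/3.6-.5,40+(y+.5)/3.6-.5)
def at(q,dep):
    o,d=ray('wrist',*U(*q),c);return o+d*dep
for q,dp in [((396,420),.311),((397.5,130),.3256)]: print(at(q,dp).round(4))
print('yaw from caps, tips:')
for A,B,dp in [((146.5,423),(645,420),.311),((160,130),(636,130),.3256)]:
    v=at(B,dp)-at(A,dp); print(v.round(4),np.arctan2(-v[0],v[1]),((at(A,dp)+at(B,dp))/2).round(4))
print('plate corners z~.006')
P=[onz('wrist',*U(*q),.006,c) for q in [(82,38),(728,38),(694,496),(119,496)]]
print(np.round(P,4).tolist(), np.linalg.norm(P[1]-P[0]),np.linalg.norm(P[3]-P[0]))
E
```

```text
[ 0.6098 -0.1703  0.1204]
[ 0.5285 -0.1631  0.081 ]
yaw from caps, tips:
[ 0.0121  0.1436 -0.0002] -0.08389897687828192 [ 0.6102 -0.1704  0.1205]
[0.0129 0.1435 0.    ] -0.0896689391538523 [ 0.5286 -0.163   0.081 ]
plate corners z~.006
[[0.4815, -0.275, 0.006], [0.5023, -0.0436, 0.006], [0.6711, -0.0595, 0.006], [0.6503, -0.2911, 0.006]] 0.23234240479666993 0.16961444676684806
```

```bash
python3 - <<'E'
from h import *
print(tri('top',(296.3,169.4),'side',(278.8,199.6)),tri('top',(316.9,170.4),'side',(288.2,211.7)))
import json
c=json.load(open('w2.json'))
a=np.array([.6098,-.1703,.1204]);b=np.array([.5285,-.1631,.081]);d=(a-b)/np.linalg.norm(a-b)
for k in np.arange(-.06,.09,.01):
    p=b+d*(k+.03); q=proj('wrist',p,c); print(round(k,3),p.round(4),((q-[140,40]+.5)*3.6).round(0))
E
```

```text
(array([ 0.61588187, -0.10156903,  0.12212853]), np.float64(0.001997788892697754)) (array([ 0.60916434, -0.17316351,  0.12259766]), np.float64(0.0016185417210510923))
-0.06 [ 0.5016 -0.1607  0.068 ] [398.  40.]
-0.05 [ 0.5106 -0.1615  0.0723] [398.  70.]
-0.04 [ 0.5195 -0.1623  0.0767] [398. 100.]
-0.03 [ 0.5285 -0.1631  0.081 ] [398. 130.]
-0.02 [ 0.5375 -0.1639  0.0853] [398. 161.]
-0.01 [ 0.5464 -0.1647  0.0897] [398. 192.]
0.0 [ 0.5554 -0.1655  0.094 ] [398. 223.]
0.01 [ 0.5644 -0.1663  0.0984] [397. 255.]
0.02 [ 0.5734 -0.1671  0.1027] [397. 287.]
0.03 [ 0.5823 -0.1679  0.1071] [397. 319.]
0.04 [ 0.5913 -0.1687  0.1114] [397. 352.]
0.05 [ 0.6003 -0.1695  0.1158] [397. 385.]
0.06 [ 0.6092 -0.1702  0.1201] [397. 418.]
0.07 [ 0.6182 -0.171   0.1245] [396. 452.]
0.08 [ 0.6272 -0.1718  0.1288] [396. 486.]
```

```bash
python3 - <<'E'
from h import *
P=np.array([.5714,-.0947,.0985]); Rt=toolR(-.0896,.45); z=Rt.as_matrix()[:,2]; print(z, Rt.as_matrix()[:,0])
print('pre',P-z*.14); delta(P-z*.14,Rt); print('grasp',P-z*.061)
print(env.get_state()['joint_positions'])
E
```

```text
[ 0.43322072 -0.03892079 -0.9004471 ] [-0.89683505  0.08057215 -0.43496553]
pre [ 0.5107491  -0.08925109  0.22456259]
slide [0.6241, 0.2884, 0.6763] turn [0.0008, -0.144, 0.0009]
grasp [ 0.54497354 -0.09232583  0.15342727]
[ 0.25349686  0.42519404 -0.06794628  1.4953553   0.02826654  1.22456112
  1.66628032]
```

```bash
python3 -m pendant '{"hand":[0.4,0.4,0.4,0.4,0.4,0.4,0.4],"slide":[[0.624,0.288,0.676],[0.624,0.288,0.676],[0.624,0.288,0.676],[0.624,0.288,0.676],[0.624,0.288,0.676],[0.624,0.288,0.676],[0.624,0.288,0.676]],"turn":[[0.001,-0.144,0.001],[0.001,-0.144,0.001],[0.001,-0.144,0.001],[0.001,-0.144,0.001],[0.001,-0.144,0.001],[0.001,-0.144,0.001],[0.001,-0.144,0.001]]}'
python3 - <<'E'
from h import *
import json
c=env.get_calibration('wrist'); a=env.snapshot('wrist')[:,:,::-1]; cv2.imwrite('pics/w3.png',a)
json.dump({k:np.array(v).tolist() for k,v in c.items()},open('w3.json','w'))
s=env.get_state();print(np.round(s['position'],4),s['eef_rot'])
P=np.array([.5714,-.0947,.0985]); Rt=toolR(-.0896,.45);z=Rt.as_matrix()[:,2];x=Rt.as_matrix()[:,0]
for k in(-.04,0,.04): print(proj('wrist',P-x*k,c))
delta(P-z*.061,Rt)
# fingertip predicted pixel at width 60: tool points
Rm=Rq(s['eef_rot']).as_matrix()
for tz in(.05,.06,.067): print(tz,[proj('wrist',np.array(s['position'])+Rm@np.array([tx,.03,tz]),c).round(0) for tx in(.011,-.011)])
E
```

```text
t: 3.17
position: [0.5032, -0.0854, 0.2206]
eef_rot: [0.218, 0.041, 0.975, -0.009]
force: [-1.7, -0.3, -0.1]
grip_width: 0.0595
[ 0.5076 -0.0866  0.2236] [ 0.2214198   0.04113118  0.97425991 -0.00995587]
[256.45418341 164.04195454]
[256.37923933 216.3489465 ]
[256.3113837  263.70857418]
slide [-0.0183, -0.0123, 0.3979] turn [0.0003, -0.001, 0.0016]
0.05 [array([326., 259.]), array([323., 301.])]
0.06 [array([322., 249.]), array([319., 288.])]
0.067 [array([319., 242.]), array([317., 280.])]
```

View pics/w3.png

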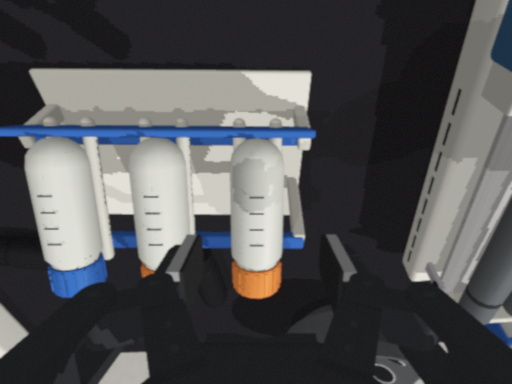

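```bash
python3 -m pendant '{"hand":[0.4,0.4,0.4,0.4,0.4,0.4],"slide":[[-0.018,-0.012,0.15],[-0.018,-0.012,0.25],[-0.018,-0.012,0.32],[-0.018,-0.012,0.37],[-0.018,-0.012,0.398],[-0.018,-0.012,0.398]],"turn":[[0,-0.001,0.0015],[0,-0.001,0.0015],[0,-0.001,0.0015],[0,-0.001,0.0015],[0,-0.001,0.0015],[0,-0.001,0.0015]]}'
python3 - <<'E'
from h import *
a=env.snapshot('wrist')[:,:,::-1]; cv2.imwrite('pics/w4.png',a)
P=np.array([.5714,-.0947,.0985]); Rt=toolR(-.0896,.45);z=Rt.as_matrix()[:,2]
s=env.get_state();print(np.round(s['position'],4),np.round(s['force'],1));delta(P-z*.061,Rt)
cv2.imwrite('pics/s4.png',cv2.resize(env.snapshot('side')[150:280,200:340,::-1],None,fx=4,fy=4))
E
```

```text
t: 3.72
position: [0.5492, -0.0963, 0.1596]
eef_rot: [0.225, 0.045, 0.973, -0.013]
force: [0.2, -0.4, -0.3]
grip_width: 0.0597
[ 0.5499 -0.0964  0.1585] [ 1.   0.6 -1. ]
slide [0.035, 0.0181, 0.0108] turn [-0.0015, 0.002, -0.0004]
```

View pics/w4.png

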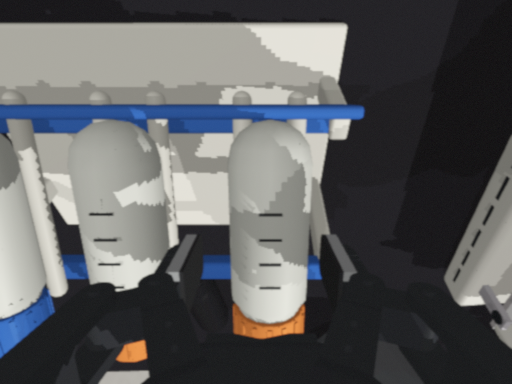

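View pics/s4.png

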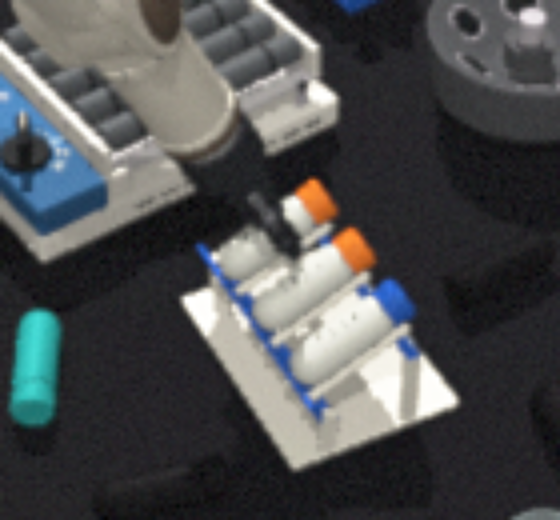

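```bash
python3 -m pendant '{"hand":[0.4,0.4,0.4,0.4],"slide":[[0.035,0.018,0.011],[0.035,0.018,0.011],[0.035,0.018,0.011],[0.035,0.018,0.011]],"turn":[[-0.001,0.002,0],[-0.001,0.002,0],[-0.001,0.002,0],[-0.001,0.002,0]]}' 50
python3 - <<'E'
from h import *
P=np.array([.5714,-.0947,.0985]); Rt=toolR(-.0896,.45);z=Rt.as_matrix()[:,2]
s=env.get_state();print(np.round(s['position'],4),np.round(s['force'],1));delta(P-z*.061,Rt)
E
```

```text
t: 4.15
position: [0.5422, -0.0933, 0.1538]
eef_rot: [0.221, 0.045, 0.974, -0.011]
force: [0.4, -0.6, -0.3]
grip_width: 0.0597
[ 0.5422 -0.0933  0.1538] [ 0.4 -0.6 -0.3]
slide [-0.0113, 0.006, 0.0074] turn [-0.0011, -0.0013, -0.0009]
```

```bash
python3 -m pendant '{"hand":[-0.3,-0.3,-0.3,-0.3,-0.3,-0.3,-0.3,-0.3],"slide":[[0,0.004,0.004],[0,0.004,0.004],[0,0.004,0.004],[0,0.004,0.004],[0,0.004,0.004],[0,0.004,0.004],[0,0.004,0.004],[0,0.004,0.004]],"turn":[[0,0,0],[0,0,0],[0,0,0],[0,0,0],[0,0,0],[0,0,0],[0,0,0],[0,0,0]]}' 50
python3 - <<'E'
from h import *
P=np.array([.5714,-.0947,.0985]); Rt=toolR(-.0896,.45);z=Rt.as_matrix()[:,2]
s=env.get_state();print(np.round(s['position'],4),np.round(s['force'],1));delta(P-z*.061,Rt)
cv2.imwrite('pics/w5.png',env.snapshot('wrist')[:,:,::-1])
E
```

```text
t: 4.82
position: [0.5423, -0.0918, 0.1528]
eef_rot: [0.221, 0.045, 0.974, -0.011]
force: [-2.8, 2.9, 6.8]
grip_width: 0.0374
[ 0.5423 -0.0918  0.1528] [-2.8  2.9  6.8]
slide [-0.0133, -0.0012, 0.0031] turn [-0.0007, -0.0013, -0.0006]
```

View pics/w5.png

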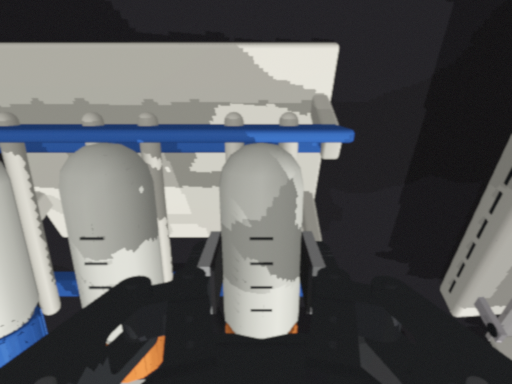

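```bash
python3 -m pendant '{"hand":[0.2,0.2,0.2,0.2,0.2,0.2,-0.3,-0.3,-0.3,-0.3,-0.3],"slide":[[0,0,0],[0,0,0],[-0.01,0,0.012],[-0.01,0,0.025],[-0.01,0,0.025],[-0.01,0,0.025],[-0.01,0,0.025],[-0.01,0,0.025],[-0.01,0,0.025],[-0.01,0,0.025],[-0.01,0,0.025]],"turn":[[0,0,0],[0,0,0],[0,0,0],[0,0,0],[0,0,0],[0,0,0],[0,0,0],[0,0,0],[0,0,0],[0,0,0],[0,0,0]]}' 50
python3 - <<'E'
from h import *
P=np.array([.5714,-.0947,.0985]); Rt=toolR(-.0896,.45);z=Rt.as_matrix()[:,2]
s=env.get_state();print(np.round(s['position'],4),np.round(s['force'],1));delta(P-z*.061,Rt)
cv2.imwrite('pics/w6.png',env.snapshot('wrist')[:,:,::-1])
E
```

```text
t: 5.78
position: [0.5457, -0.0922, 0.1485]
eef_rot: [0.22, 0.045, 0.974, -0.011]
force: [-3.0, 4.0, 5.2]
grip_width: 0.0377
[ 0.5457 -0.0922  0.1485] [-3.   4.   5.2]
slide [-0.0073, -0.0008, -0.0239] turn [-0.0006, -0.0017, -0.0008]
```

View pics/w6.png

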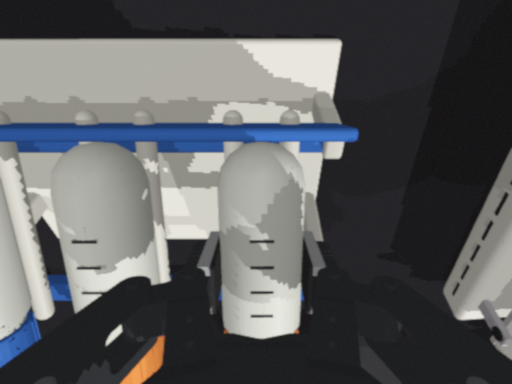

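```bash
python3 -m pendant '{"hand":[0.2,0.2,0.2,0.2,0.2,0.2,-0.3,-0.3,-0.3,-0.3,-0.3],"slide":[[0,0,0],[0,0,0],[-0.007,0,-0.02],[-0.007,0,-0.029],[-0.007,0,-0.029],[-0.007,0,-0.029],[-0.007,0,-0.029],[-0.007,0,-0.029],[-0.007,0,-0.029],[-0.007,0,-0.029],[-0.007,0,-0.029]],"turn":[[0,0,0],[0,0,0],[0,0,0],[0,0,0],[0,0,0],[0,0,0],[0,0,0],[0,0,0],[0,0,0],[0,0,0],[0,0,0]]}' 50
python3 - <<'E'
from h import *
P=np.array([.5714,-.0947,.0985]); Rt=toolR(-.0896,.45);z=Rt.as_matrix()[:,2]
s=env.get_state();print(np.round(s['position'],4),np.round(s['force'],1));delta(P-z*.062,Rt)
E
```

```text
t: 6.75
position: [0.5445, -0.092, 0.1543]
eef_rot: [0.22, 0.045, 0.974, -0.011]
force: [-3.4, 2.4, 5.9]
grip_width: 0.0373
[ 0.5445 -0.092   0.1543] [-3.4  2.4  5.9]
slide [-0.0001, -0.0013, 0.0002] turn [-0.0006, -0.0017, -0.0007]
```

```bash
python3 -m pendant '{"hand":[-0.3,-0.3,-0.3,-0.3,-0.3,-0.3,-0.3],"slide":[[0,0,-0.05],[0,0,-0.15],[0,0,-0.3],[0,0,-0.45],[0,0,-0.6],[0,0,-0.6],[0,0,-0.6]],"turn":[[0,0,0],[0,0,0],[0,0,0],[0,0,0],[0,0,0],[0,0,0],[0,0,0]]}' 50
python3 - <<'E'
from h import *
import json
c=env.get_calibration('wrist');json.dump({k:np.array(v).tolist() for k,v in c.items()},open('w7.json','w'))
s=env.get_state();print(np.round(s['position'],4),s['eef_rot'],np.round(s['force'],1),s['grip_width'])
cv2.imwrite('pics/w7.png',env.snapshot('wrist')[:,:,::-1])
E
```

```text
t: 7.33
position: [0.4929, -0.09, 0.2633]
eef_rot: [0.221, 0.047, 0.974, -0.013]
force: [-0.1, 0.1, -1.5]
grip_width: 0.0376
[ 0.4929 -0.09    0.2633] [ 0.22067571  0.04740887  0.97411308 -0.01258362] [-0.1  0.1 -1.5] 0.03760389660673148
```

View pics/w7.png

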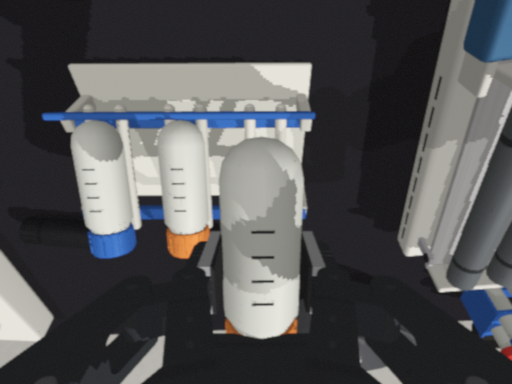

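```bash
python3 - <<'E'
from h import *
import json
c=json.load(open('w7.json')); s=env.get_state()
p=np.array(s['position']);Rm=Rq(s['eef_rot']).as_matrix()
T=np.array(c['world_from_camera']); print('cam in tool',Rm.T@(T[:3,3]-p), (Rm.T@T[:3,:3]).round(3).tolist())
g=cv2.GaussianBlur(cv2.cvtColor(cv2.imread('pics/w7.png'),cv2.COLOR_BGR2GRAY),(0,0),.8).astype(float)
for r in (185,200,215,225): 
    gr=np.gradient(g[r]); l=210+np.argmax(gr[210:235]);rr=290+np.argmin(gr[290:315]);print(r,l,rr,(l+rr)/2,rr-l)
Tw=np.linalg.inv(T)
for tz in(.056,.059,.062,.065):
  out=[]
  for tx in (.038,.02,0):
    q=p+Rm@np.array([tx,0,tz]); px=proj('wrist',q,c)
    # silhouette: perpendicular distance camera to axis line
    cm=Rm.T@(T[:3,3]-p); D=np.hypot(cm[1]-0,cm[2]-tz); al=np.arcsin(.02/D); be=np.arctan2(-cm[1],tz-cm[2])
    # edge points tangent
    e=[]
    for sg in(-1,1):
        t=be+sg*al; L=np.sqrt(D*D-.02**2); q2=np.array([tx,cm[1]+L*np.sin(t),cm[2]+L*np.cos(t)]); e.append(proj('wrist',p+Rm@q2,c))
    out.append([e[0].round(1).tolist(),e[1].round(1).tolist()])
  print(tz,out)
E
```

```text
cam in tool [ 0.07312821 -0.0003212  -0.07087519] [[-0.0, 0.957, 0.289], [1.0, -0.0, 0.001], [0.001, 0.289, -0.957]]
185 210 304 257.0 94
200 219 306 262.5 87
215 220 302 261.0 82
225 220 301 260.5 81
0.056 [[[216.1, 185.3], [307.9, 185.4]], [[217.8, 224.0], [306.1, 224.1]], [[219.6, 263.6], [304.2, 263.7]]]
0.059 [[[217.1, 183.4], [306.9, 183.5]], [[218.7, 221.3], [305.1, 221.5]], [[220.5, 260.2], [303.3, 260.4]]]
0.062 [[[218.0, 181.6], [305.9, 181.7]], [[219.6, 218.8], [304.2, 218.9]], [[221.3, 257.0], [302.5, 257.1]]]
0.065 [[[218.9, 179.9], [305.0, 179.9]], [[220.4, 216.4], [303.4, 216.5]], [[222.0, 253.9], [301.7, 254.0]]]
```

```bash
cat >> h.py <<'E'
YAW,TIP=.0649,.044
def bed(y,x=.62):
    d=np.array([np.cos(TIP)*np.cos(YAW),np.cos(TIP)*np.sin(YAW),np.sin(TIP)]); e=np.array([-np.sin(YAW),np.cos(YAW),0]); n=np.cross(d,e)
    P0=np.array([.62,.2116,.0936])
    return P0+e*y+n*.0277
E
python3 - <<'E'
from h import *
Rt=toolR(YAW,TIP); z=Rt.as_matrix()[:,2]; P=bed(.023); print(P,z)
T=P-z*.063; print(T); delta(T+[0,0,.06],Rt)
E
```

```text
[0.61729251 0.23447256 0.12127319] [ 0.0438932   0.00285268 -0.99903216]
[0.61452723 0.23429284 0.18421222]
slide [-0.3678, 1.6713, 0.2707] turn [-0.0135, 0.1271, -0.0502]
```

```bash
python3 -m pendant '{"hand":[-0.3,-0.3,-0.3,-0.3,-0.3,-0.3,-0.3],"slide":[[-0.04,0.15,0],[-0.08,0.35,0.03],[-0.13,0.55,0.06],[-0.18,0.75,0.1],[-0.2,0.85,0.13],[-0.2,0.85,0.13],[-0.2,0.85,0.13]],"turn":[[-0.003,0.03,-0.01],[-0.007,0.06,-0.025],[-0.01,0.09,-0.035],[-0.0135,0.127,-0.05],[-0.0135,0.127,-0.05],[-0.0135,0.127,-0.05],[-0.0135,0.127,-0.05]]}' 50
python3 - <<'E'
from h import *
Rt=toolR(YAW,TIP); z=Rt.as_matrix()[:,2]; P=bed(.023)
T=P-z*.063; delta(T+[0,0,.06],Rt)
E
```

```text
t: 7.97
position: [0.5559, 0.0803, 0.2526]
eef_rot: [0.02, -0.037, 0.999, 0.002]
force: [-0.2, 0.2, -0.9]
grip_width: 0.0372
slide [-0.3464, 0.7466, 0.0578] turn [0.0009, -0.0012, 0.0026]
```

```bash
python3 -m pendant '{"hand":[-0.3,-0.3,-0.3,-0.3,-0.3,-0.3,-0.3,-0.3],"slide":[[-0.08,0.15,0],[-0.15,0.35,0.03],[-0.25,0.55,0.05],[-0.31,0.68,0.058],[-0.346,0.747,0.058],[-0.346,0.747,0.058],[-0.346,0.747,0.058],[-0.346,0.747,0.058]],"turn":[[0,0,0],[0,0,0],[0,0,0.002],[0,-0.001,0.003],[0,-0.001,0.003],[0,-0.001,0.003],[0,-0.001,0.003],[0,-0.001,0.003]]}' 50
python3 - <<'E'
from h import *
import json
c=env.get_calibration('wrist');json.dump({k:np.array(v).tolist() for k,v in c.items()},open('w8.json','w'))
Rt=toolR(YAW,TIP); z=Rt.as_matrix()[:,2]; P=bed(.023)
T=P-z*.063; s=env.get_state();print(np.round(s['position'],4),np.round(s['force'],1));delta(T+[0,0,.06],Rt)
cv2.imwrite('pics/w8.png',env.snapshot('wrist')[:,:,::-1])
E
```

```text
t: 8.63
position: [0.6154, 0.2284, 0.2464]
eef_rot: [0.023, -0.028, 0.999, -0.0]
force: [0.5, 0.3, -1.6]
grip_width: 0.0373
[0.6154 0.2284 0.2464] [ 0.5  0.3 -1.6]
slide [0.0033, 0.0298, 0.0108] turn [-0.0006, 0.0008, -0.0026]
```

View pics/w8.png

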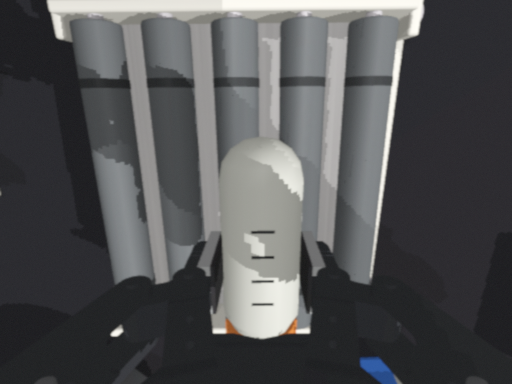

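```bash
python3 - <<'E'
from axes import *
from h import *
c=json.load(open('w8.json'))
g=cv2.cvtColor(cv2.imread('pics/w8.png'),cv2.COLOR_BGR2GRAY)
for r in (50,130):
    gr=np.gradient(cv2.GaussianBlur(g,(0,0),1.0)[r].astype(float)); 
    print(r,'neg',[i for i in range(60,410) if gr[i]<-6 and gr[i]==gr[i-3:i+4].min()],'pos',[i for i in range(60,410) if gr[i]>6 and gr[i]==gr[i-3:i+4].max()])
E
```

```text
50 neg [143, 212, 280, 346, 402] pos [73, 74, 125, 192, 225, 258, 259, 270, 327, 331, 332, 395]
130 neg [152, 216, 279, 341, 391] pos [87, 135, 197, 259, 323, 386]
```

```bash
python3 - <<'E'
from axes import *
from h import *
c=json.load(open('w8.json'))
A=[(74,125),(143,192),(212,258.5),(280,326.5),(346,395)];B=[(87,135),(152,197),(216,259),(279,323),(341,386)]
G=lambda i,r:tuple(a+(b-a)*(r-50)/80 for a,b in zip(A[i],B[i]))
rows=[r for r in list(range(32,74))+list(range(90,132))]
import axes
ls=lines('w8',rows,G)
for (a,na,ea),(b,nb,eb) in ls: print(na,round(ea,2),nb,round(eb,2),'width',[round(float(np.polyval(b,r)-np.polyval(a,r)),2) for r in(40,130)],'mid',[round(float(np.polyval(b,r)+np.polyval(a,r))/2,2) for r in(40,130)])
N=[]
for i in(1,2,3,4):
    pm=(ls[i][0][0]+ls[i][1][0])/2
    _,d1=ray('wrist',np.polyval(pm,32),32,c);o,d2=ray('wrist',np.polyval(pm,130),130,c); n=np.cross(d1,d2);N.append(n/np.linalg.norm(n))
N=np.array(N);Y=np.array([-46,0,46,92])/1000
def pos(d,tag):
    e=np.cross([0,0,1],d);e/=np.linalg.norm(e);f2=np.cross(d,e)
    x=np.linalg.lstsq(np.c_[N@e,N@f2],-(N@e)*Y,rcond=None)[0];P=o+e*x[0]+f2*x[1]
    for X in(.56,.62):print(tag,'axis at',(P+d*(X-P[0])/d[0]).round(4))
d=np.linalg.svd(N)[2][2];d*=np.sign(d[0]);print('tip',d[2],'yaw',np.arctan2(d[1],d[0]));pos(d,'free')
d=np.array([np.cos(TIP)*np.cos(YAW),np.cos(TIP)*np.sin(YAW),np.sin(TIP)]);pos(d,'fixed')
E
```

```text
10 0.03 76 0.04 width [52.21, 47.39] mid [97.78, 111.47]
84 0.02 79 0.06 width [49.21, 44.35] mid [166.46, 174.25]
84 0.03 61 0.04 width [46.87, 43.02] mid [234.53, 237.25]
75 0.03 59 0.04 width [47.55, 43.67] mid [303.51, 300.86]
82 0.03 66 0.03 width [49.15, 45.05] mid [371.53, 363.28]
tip 0.04912130153437243 yaw 0.06368253651556675
free axis at [0.56   0.2075 0.0923]
free axis at [0.62   0.2114 0.0953]
fixed axis at [0.56   0.2075 0.0923]
fixed axis at [0.62   0.2114 0.0949]
```

```bash
sed -i 's/^YAW,TIP=.*/YAW,TIP=.0643,.046/; s/P0=np.array.*/P0=np.array([.62,.2115,.0943])/' h.py; python3 - <<'E'
from h import *
Rt=toolR(YAW,TIP); z=Rt.as_matrix()[:,2]; P=bed(.023)
T=P-z*.063; print(T);delta(T+[0,0,.010],Rt)
E
```

```text
[0.61436001 0.23418448 0.18490406]
slide [0.0166, 0.0316, 0.2585] turn [-0.0005, 0.0003, -0.0026]
```

```bash
python3 -m pendant '{"hand":[-0.3,-0.3,-0.3,-0.3,-0.3,-0.3,-0.3],"slide":[[0.017,0.032,0.08],[0.017,0.032,0.15],[0.017,0.032,0.2],[0.017,0.032,0.24],[0.017,0.032,0.258],[0.017,0.032,0.258],[0.017,0.032,0.258]],"turn":[[0,0,-0.0026],[0,0,-0.0026],[0,0,-0.0026],[0,0,-0.0026],[0,0,-0.0026],[0,0,-0.0026],[0,0,-0.0026]]}' 50
python3 - <<'E'
from h import *
Rt=toolR(YAW,TIP); z=Rt.as_matrix()[:,2]; P=bed(.023)
T=P-z*.063; cv2.imwrite('pics/w9.png',env.snapshot('wrist')[:,:,::-1]); s=env.get_state();print(np.round(s['position'],4),np.round(s['force'],1));delta(T+[0,0,.010],Rt)
E
```

```text
t: 9.27
position: [0.6143, 0.2369, 0.1957]
eef_rot: [0.023, -0.033, 0.999, 0.002]
force: [0.0, 0.4, -1.8]
grip_width: 0.0372
[0.6145 0.2372 0.1963] [ 0.1 -0.2 -1.2]
slide [0.0022, -0.0148, 0.0066] turn [0.0007, 0.0006, 0.0006]
```

View pics/w9.png

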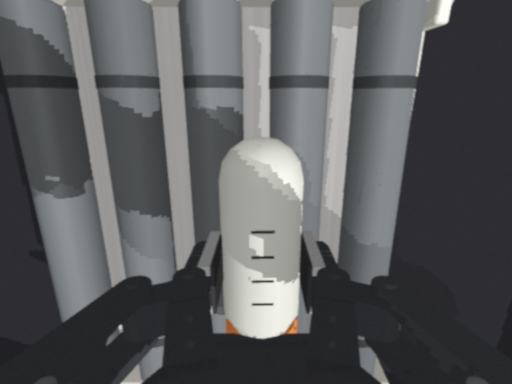

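```bash
python3 -m pendant '{"hand":[-0.3,-0.3,-0.3],"slide":[[0,0,0],[0,0,0],[0,0,0]],"turn":[[0,0,0],[0,0,0],[0,0,0]]}' 50
python3 - <<'E'
from h import *
Rt=toolR(YAW,TIP); z=Rt.as_matrix()[:,2]; P=bed(.023)
T=P-z*.063; s=env.get_state();print(np.round(s['position'],4),np.round(s['force'],1));delta(T+[0,0,.010],Rt)
E
```

```text
t: 9.57
position: [0.6145, 0.2371, 0.1965]
eef_rot: [0.024, -0.033, 0.999, 0.002]
force: [-0.4, -0.3, -1.4]
grip_width: 0.0376
[0.6145 0.2371 0.1965] [-0.4 -0.3 -1.4]
slide [0.0021, -0.0145, 0.008] turn [0.0006, 0.0007, 0.0006]
```

```bash
python3 -m pendant '{"hand":[-0.3,-0.3,-0.3,-0.3,-0.3],"slide":[[0.002,-0.0145,0.008],[0.002,-0.0145,0.008],[0.002,-0.0145,0.02],[0.002,-0.0145,0.025],[0.002,-0.0145,0.025]],"turn":[[0,0.0005,0.0005],[0,0.0005,0.0005],[0,0.0005,0.0005],[0,0.0005,0.0005],[0,0.0005,0.0005]]}' 50
python3 -m pendant '{"hand":[-0.3,-0.3],"slide":[[0,0,0],[0,0,0]],"turn":[[0,0,0],[0,0,0]]}' 50
python3 - <<'E'
from h import *
import json
c=env.get_calibration('wrist');json.dump({k:np.array(v).tolist() for k,v in c.items()},open('w10.json','w'))
Rt=toolR(YAW,TIP); z=Rt.as_matrix()[:,2]; P=bed(.023)
T=P-z*.063; s=env.get_state();print(np.round(s['position'],4),np.round(s['force'],1));delta(T,Rt)
cv2.imwrite('pics/w10.png',env.snapshot('wrist')[:,:,::-1])
E
```

```text
t: 9.98
position: [0.6141, 0.2339, 0.1905]
eef_rot: [0.023, -0.032, 0.999, 0.002]
force: [-0.1, 0.1, -1.7]
grip_width: 0.0374
t: 10.15
position: [0.6143, 0.2342, 0.1909]
eef_rot: [0.023, -0.032, 0.999, 0.002]
force: [-0.2, 0.2, -1.3]
grip_width: 0.0377
[0.6143 0.2342 0.1909] [-0.2  0.2 -1.3]
slide [0.001, 0.0001, 0.0301] turn [0.0006, -0.0001, 0.0001]
```

View pics/w10.png

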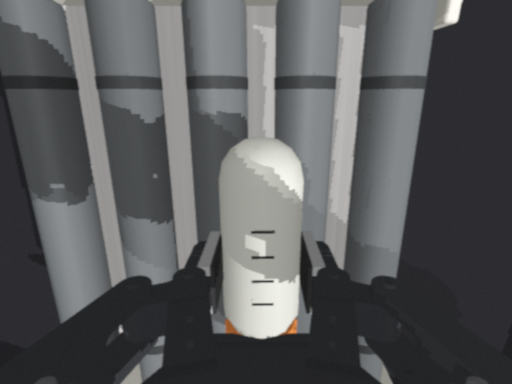

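```bash
python3 -m pendant '{"hand":[-0.3,-0.3,-0.3,-0.3,-0.3],"slide":[[0,0,0.006],[0,0,0.012],[0,0,0.018],[0,0,0.018],[0,0,0.018]],"turn":[[0,0,0],[0,0,0],[0,0,0],[0,0,0],[0,0,0]]}' 50
python3 -m pendant '{"hand":[-0.3,-0.3,-0.3],"slide":[[0,0,0.005],[0,0,0.005],[0,0,0.005]],"turn":[[0,0,0],[0,0,0],[0,0,0]]}' 50
python3 -m pendant '{"hand":[-0.3,-0.3,-0.3],"slide":[[0,0,0.005],[0,0,0.005],[0,0,0.005]],"turn":[[0,0,0],[0,0,0],[0,0,0]]}' 50
```

```text
t: 10.62
position: [0.6145, 0.2342, 0.1874]
eef_rot: [0.023, -0.032, 0.999, 0.002]
force: [-0.6, 0.1, -0.2]
grip_width: 0.0371
t: 10.87
position: [0.6146, 0.2342, 0.187]
eef_rot: [0.023, -0.032, 0.999, 0.002]
force: [-2.3, -0.8, 3.2]
grip_width: 0.0372
t: 11.12
position: [0.6146, 0.2344, 0.1868]
eef_rot: [0.023, -0.032, 0.999, 0.001]
force: [-4.1, -2.7, 10.8]
grip_width: 0.0372
```

```bash
python3 -m pendant '{"hand":[-0.3,-0.3,-0.3],"slide":[[0,-0.001,-0.004],[0,-0.001,-0.004],[0,-0.001,-0.004]],"turn":[[0,0,0],[0,0,0],[0,0,0]]}' 50
python3 - <<'E'
from h import *
s=env.get_state();print(np.round(s['position'],4),np.round(s['force'],2),np.round(s['moment'],3))
cv2.imwrite('pics/s11.png',cv2.resize(env.snapshot('side')[110:230,165:305,::-1],None,fx=5,fy=5))
E
```

```text
t: 11.37
position: [0.6146, 0.2342, 0.1869]
eef_rot: [0.023, -0.032, 0.999, 0.002]
force: [-2.2, -1.6, 6.9]
grip_width: 0.0373
[0.6146 0.2342 0.1869] [-2.18 -1.57  6.95] [-0.237  0.599 -0.059]
```

View pics/s11.png

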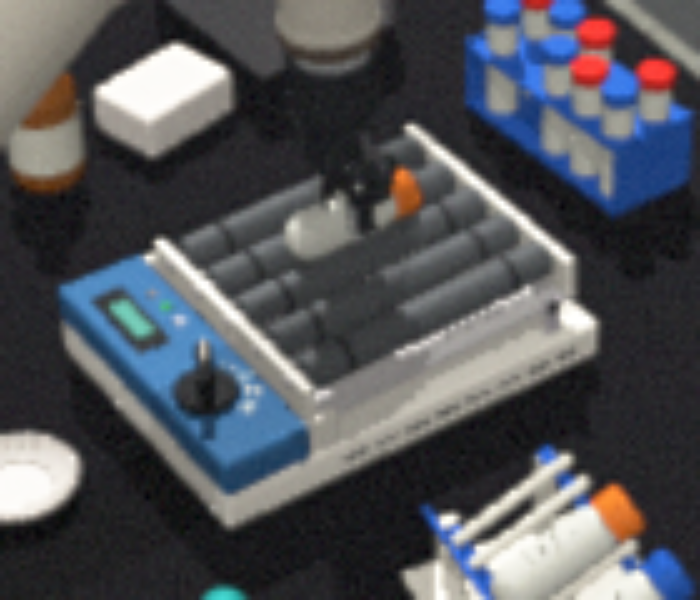

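```bash
python3 -m pendant '{"hand":[-0.3,-0.3,-0.3],"slide":[[0,-0.001,-0.006],[0,-0.001,-0.006],[0,-0.001,-0.006]],"turn":[[0,0,0],[0,0,0],[0,0,0]]}' 20
python3 - <<'E'
from h import *
s=env.get_state();print(np.round(s['position'],4),np.round(s['force'],2),np.round(s['moment'],3))
E
```

```text
t: 11.67
position: [0.6146, 0.2341, 0.1872]
eef_rot: [0.023, -0.032, 0.999, 0.002]
force: [0.2, 1.6, 0.6]
grip_width: 0.0375
[0.6146 0.2341 0.1872] [0.17 1.56 0.64] [ 0.253  0.066 -0.023]
```

```bash
python3 -m pendant '{"hand":[-0.14,-0.12,-0.10,-0.08,-0.06,-0.04,-0.02,0,0.05,0.1,0.15,0.15],"slide":[[0,0.0008,0],[0,0.0008,0],[0,0.0008,0],[0,0.0008,0],[0,0.0008,0],[0,0.0008,0],[0,0.0008,0],[0,0.0008,0],[0,0.0008,0],[0,0.0008,0],[0,0.0008,0],[0,0.0008,0]],"turn":[[0,0,0],[0,0,0],[0,0,0],[0,0,0],[0,0,0],[0,0,0],[0,0,0],[0,0,0],[0,0,0],[0,0,0],[0,0,0],[0,0,0]]}' 20
python3 - <<'E'
from h import *
s=env.get_state();print(np.round(s['position'],4),np.round(s['force'],2),np.round(s['moment'],3))
cv2.imwrite('pics/w12.png',env.snapshot('wrist')[:,:,::-1])
E
```

```text
t: 12.67
position: [0.6145, 0.2338, 0.1873]
eef_rot: [0.023, -0.032, 0.999, 0.002]
force: [-0.5, 0.2, 0.0]
grip_width: 0.0489
[0.6145 0.2338 0.1873] [-0.47  0.2   0.04] [-0.075  0.057 -0.028]
```

View pics/w12.png

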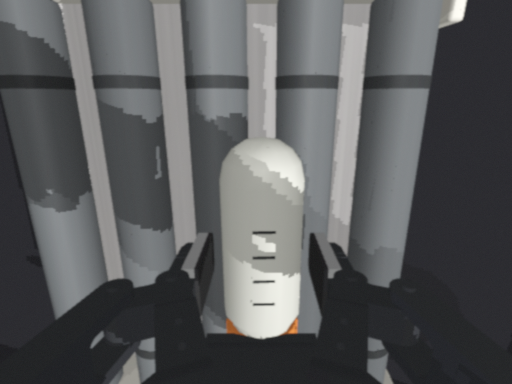

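```bash
python3 -m pendant '{"hand":[0.2,0.2,0.3,0.4,0.4,0.4,0.4,0.4,0.4],"slide":[[0,0,-0.03],[0,0,-0.08],[0,0,-0.15],[0,0,-0.3],[0,0,-0.45],[0,0,-0.6],[0,0,-0.7],[0,0,-0.7],[0,0,-0.7]],"turn":[[0,0,0],[0,0,0],[0,0,0],[0,0,0],[0,0,0],[0,0,0],[0,0,0],[0,0,0],[0,0,0]]}' 50
python3 - <<'E'
from h import *
import json
c=env.get_calibration('wrist');json.dump({k:np.array(v).tolist() for k,v in c.items()},open('w13.json','w'))
s=env.get_state();print(np.round(s['position'],4))
cv2.imwrite('pics/w13.png',env.snapshot('wrist')[:,:,::-1])
P=np.array([.565,-.1664,.0985]); Rt=toolR(-.0896,.45); z=Rt.as_matrix()[:,2]
print('pre',P-z*.16); delta(P-z*.16,Rt)
E
```

```text
t: 13.47
position: [0.6086, 0.234, 0.3304]
eef_rot: [0.025, -0.032, 0.999, 0.002]
force: [0.7, -0.5, -0.1]
grip_width: 0.0596
[0.6086 0.234  0.3304]
pre [ 0.49568469 -0.16017267  0.24257154]
slide [0.7079, -1.9274, 0.3933] turn [0.0127, -0.1279, 0.0478]
```

View pics/w13.png

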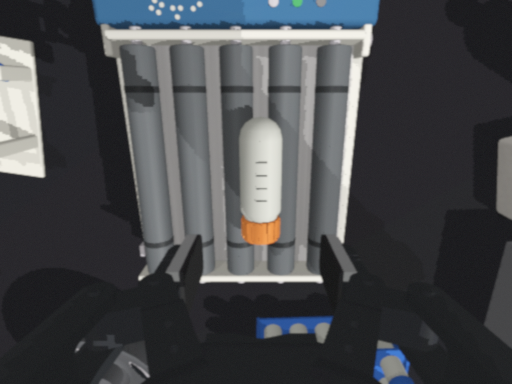

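```bash
python3 - <<'E'
from h import *
import json
c=json.load(open('w13.json'))
for n,q,z in [('cap end',(261,236),.128),('tip',(261,124),.119),('far band',(278,243),.117),('near band',(261,89),.106),('r far end',(260,272),.12),('r near',(260,45),.103)]:
    print(n,onz('wrist',*q,z,c).round(4))
E
python3 -m pendant '{"hand":[0.4,0.4,0.4,0.4,0.4,0.4],"slide":[[0.08,-0.2,0],[0.17,-0.4,0],[0.25,-0.6,0],[0.33,-0.8,0],[0.4,-0.95,0],[0.4,-0.95,0]],"turn":[[0.002,-0.02,0.01],[0.005,-0.05,0.02],[0.008,-0.08,0.03],[0.012,-0.115,0.04],[0.0127,-0.128,0.048],[0.0127,-0.128,0.048]]}'
python3 - <<'E'
from h import *
P=np.array([.565,-.1664,.0985]); Rt=toolR(-.0896,.45); z=Rt.as_matrix()[:,2]
delta(P-z*.16,Rt)
E
```

```text
cap end [0.6761 0.2389 0.128 ]
tip [0.5662 0.2317 0.119 ]
far band [0.6892 0.2578 0.117 ]
near band [0.5362 0.2298 0.106 ]
r far end [0.7244 0.241  0.12  ]
r near [0.4993 0.2265 0.103 ]
t: 14.02
position: [0.5347, 0.0261, 0.3187]
eef_rot: [0.218, 0.051, 0.974, -0.016]
force: [-0.2, -0.2, -0.8]
grip_width: 0.0594
slide [0.2515, -0.9436, 0.312] turn [-0.0051, -0.0027, -0.0039]
```

```bash
python3 -m pendant '{"hand":[0.4,0.4,0.4,0.4,0.4,0.4,0.4,0.4],"slide":[[0.05,-0.2,0.05],[0.1,-0.4,0.12],[0.17,-0.6,0.2],[0.22,-0.8,0.28],[0.25,-0.943,0.31],[0.25,-0.943,0.31],[0.25,-0.943,0.31],[0.25,-0.943,0.31]],"turn":[[0,0,0],[0,0,0],[0,0,0],[-0.005,-0.003,-0.004],[-0.005,-0.003,-0.004],[-0.005,-0.003,-0.004],[-0.005,-0.003,-0.004],[-0.005,-0.003,-0.004]]}'
python3 -m pendant '{"hand":[0.4,0.4],"slide":[[0,0,0],[0,0,0]],"turn":[[0,0,0],[0,0,0]]}'
python3 - <<'E'
from h import *
import json
c=env.get_calibration('wrist'); s=env.get_state()
a=env.snapshot('wrist')[:,:,::-1]; cv2.imwrite('pics/w14.png',a)
print(np.round(s['position'],4))
P=np.array([.565,-.1664,.0985]); Rt=toolR(-.0896,.45);z=Rt.as_matrix()[:,2];x=Rt.as_matrix()[:,0]
for k in(-.058,-.038,0,.04): print(proj('wrist',P-x*k,c))
delta(P-z*.061,Rt)
E
```

```text
t: 14.68
position: [0.5054, -0.1474, 0.2452]
eef_rot: [0.227, 0.036, 0.973, -0.003]
force: [0.7, -0.0, 0.1]
grip_width: 0.0598
t: 14.85
position: [0.5062, -0.1461, 0.2461]
eef_rot: [0.227, 0.035, 0.973, -0.004]
force: [-0.1, 0.2, 0.3]
grip_width: 0.0598
[ 0.5062 -0.1461  0.2461]
[238.53662108 106.26058871]
[238.71790859 133.73648407]
[239.03738479 182.15623019]
[239.34245129 228.39204309]
slide [0.0542, -0.0817, 0.4893] turn [0.0052, 0.0027, 0.0047]
```

View pics/w14.png

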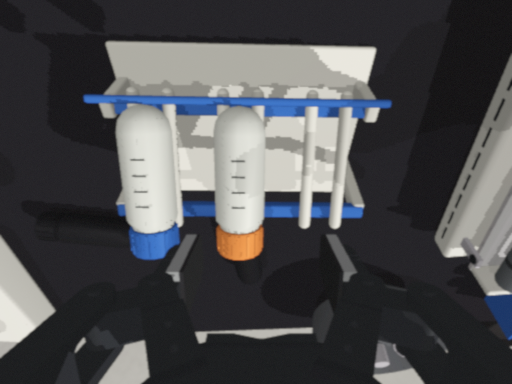

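```bash
python3 -m pendant '{"hand":[0.4,0.4,0.4,0.4,0.4,0.4],"slide":[[0.054,-0.082,0.05],[0.054,-0.082,0.15],[0.054,-0.082,0.24],[0.054,-0.082,0.29],[0.054,-0.082,0.29],[0.054,-0.082,0.29]],"turn":[[0.005,0.003,0.005],[0.005,0.003,0.005],[0.005,0.003,0.005],[0.005,0.003,0.005],[0.005,0.003,0.005],[0.005,0.003,0.005]]}'
python3 -m pendant '{"hand":[0.4,0.4],"slide":[[0,0,0],[0,0,0]],"turn":[[0,0,0],[0,0,0]]}'
python3 - <<'E'
from h import *
P=np.array([.565,-.1664,.0985]); Rt=toolR(-.0896,.45);z=Rt.as_matrix()[:,2]
delta(P-z*.062,Rt)
E
```

```text
t: 15.4
position: [0.5207, -0.1632, 0.1888]
eef_rot: [0.222, 0.044, 0.974, -0.009]
force: [0.6, 0.5, 1.0]
grip_width: 0.0599
t: 15.57
position: [0.5206, -0.1645, 0.1896]
eef_rot: [0.223, 0.045, 0.974, -0.01]
force: [-0.3, -0.5, -0.8]
grip_width: 0.0595
slide [-0.0015, 0.0104, 0.1967] turn [-0.0001, -0.0001, -0.0009]
```

```bash
python3 -m pendant '{"hand":[0.4,0.4,0.4,0.4,0.4,0.4],"slide":[[-0.0015,0.01,0.06],[-0.0015,0.01,0.12],[-0.0015,0.01,0.16],[-0.0015,0.01,0.196],[-0.0015,0.01,0.196],[-0.0015,0.01,0.196]],"turn":[[0,0,0],[0,0,0],[0,0,0],[0,0,0],[0,0,0],[0,0,0]]}'
python3 -m pendant '{"hand":[0.4,0.4],"slide":[[0,0,0],[0,0,0]],"turn":[[0,0,0],[0,0,0]]}'
python3 - <<'E'
from h import *
P=np.array([.565,-.1664,.0985]); Rt=toolR(-.0896,.45);z=Rt.as_matrix()[:,2]
delta(P-z*.062,Rt)
cv2.imwrite('pics/w15.png',env.snapshot('wrist')[:,:,::-1])
E
```

```text
t: 16.07
position: [0.5377, -0.1644, 0.1539]
eef_rot: [0.222, 0.046, 0.974, -0.01]
force: [0.5, 0.4, 0.1]
grip_width: 0.0598
t: 16.23
position: [0.5378, -0.1647, 0.1543]
eef_rot: [0.223, 0.046, 0.974, -0.01]
force: [-0.2, 0.0, -0.1]
grip_width: 0.0601
slide [-0.0015, 0.0036, 0.0003] turn [-0.0003, -0.0002, -0.0013]
```

View pics/w15.png

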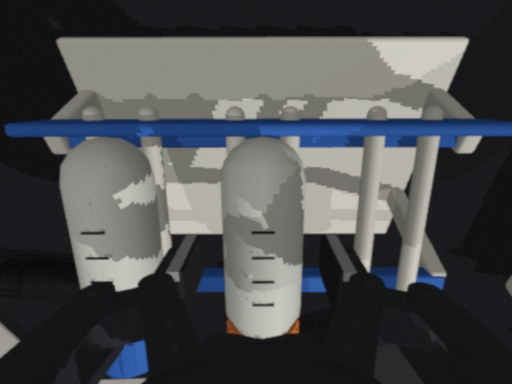

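```bash
python3 -m pendant '{"hand":[-0.3,-0.3,-0.3,-0.3,-0.3,-0.3,-0.3,-0.3],"slide":[[0,0.003,0],[0,0.003,0],[0,0.003,0],[0,0.003,0],[0,0.003,0],[0,0.003,0],[0,0.003,0],[0,0.003,0]],"turn":[[0,0,0],[0,0,0],[0,0,0],[0,0,0],[0,0,0],[0,0,0],[0,0,0],[0,0,0]]}' 50
python3 -m pendant '{"hand":[-0.3,-0.3,-0.3,-0.3,-0.3,-0.3,-0.3,-0.3],"slide":[[0,0,-0.05],[0,0,-0.15],[0,0,-0.3],[0,0,-0.45],[0,0,-0.6],[0,0,-0.7],[0,0,-0.7],[0,0,-0.7]],"turn":[[0,0,0],[0,0,0],[0,0,0],[0,0,0],[0,0,0],[0,0,0],[0,0,0],[0,0,0]]}' 50
python3 - <<'E'
from h import *
Rt=toolR(YAW,TIP); z=Rt.as_matrix()[:,2]; P=bed(-.069); T=P-z*.065;print(T)
delta(T+[0,0,.06],Rt)
cv2.imwrite('pics/w16.png',env.snapshot('wrist')[:,:,::-1])
E
```

```text
t: 16.95
position: [0.5378, -0.1638, 0.154]
eef_rot: [0.222, 0.045, 0.974, -0.01]
force: [-3.3, 0.2, 5.7]
grip_width: 0.0375
t: 17.62
position: [0.4765, -0.1606, 0.28]
eef_rot: [0.222, 0.048, 0.974, -0.011]
force: [-0.7, -0.3, -2.0]
grip_width: 0.0373
[0.62017976 0.14236869 0.18690194]
slide [-0.4388, 1.5782, 0.3947] turn [-0.0129, 0.128, -0.0504]
```

View pics/w16.png

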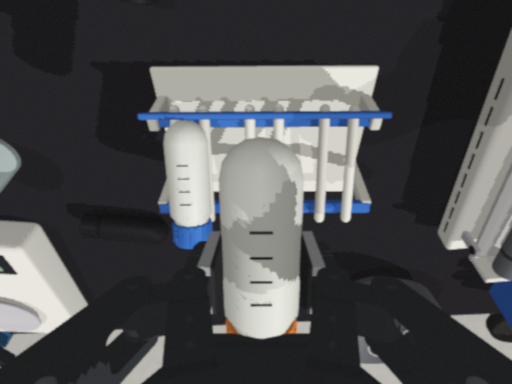

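```bash
python3 -m pendant '{"hand":[-0.3,-0.3,-0.3,-0.3,-0.3,-0.3,-0.3],"slide":[[-0.04,0.15,0],[-0.08,0.35,0.03],[-0.13,0.55,0.06],[-0.2,0.75,0.1],[-0.22,0.85,0.15],[-0.22,0.85,0.15],[-0.22,0.85,0.15]],"turn":[[-0.003,0.03,-0.01],[-0.007,0.06,-0.025],[-0.01,0.09,-0.035],[-0.013,0.128,-0.05],[-0.013,0.128,-0.05],[-0.013,0.128,-0.05],[-0.013,0.128,-0.05]]}' 50
python3 -m pendant '{"hand":[-0.3,-0.3],"slide":[[0,0,0],[0,0,0]],"turn":[[0,0,0],[0,0,0]]}' 50
python3 - <<'E'
from h import *
Rt=toolR(YAW,TIP); z=Rt.as_matrix()[:,2]; P=bed(-.069); T=P-z*.065
delta(T+[0,0,.04],Rt)
E
```

```text
t: 18.25
position: [0.5465, 0.0149, 0.2695]
eef_rot: [0.022, -0.041, 0.999, 0.004]
force: [0.1, -0.1, -2.0]
grip_width: 0.0373
t: 18.42
position: [0.5449, 0.0064, 0.2703]
eef_rot: [0.022, -0.035, 0.999, 0.001]
force: [-0.9, -0.5, -1.6]
grip_width: 0.0376
slide [-0.4129, 0.6515, 0.2359] turn [0.0005, -0.0008, 0.0017]
```

```bash
python3 -m pendant '{"hand":[-0.3,-0.3,-0.3,-0.3,-0.3,-0.3,-0.3,-0.3],"slide":[[-0.1,0.12,0],[-0.2,0.3,0],[-0.3,0.47,0.02],[-0.38,0.6,0.1],[-0.413,0.652,0.18],[-0.413,0.652,0.236],[-0.413,0.652,0.236],[-0.413,0.652,0.236]],"turn":[[0,0,0],[0,0,0],[0,0,0.001],[0,0,0.002],[0,0,0.002],[0,0,0.002],[0,0,0.002],[0,0,0.002]]}' 50
python3 -m pendant '{"hand":[-0.3,-0.3,-0.3],"slide":[[0,0,0],[0,0,0],[0,0,0]],"turn":[[0,0,0],[0,0,0],[0,0,0]]}' 50
python3 - <<'E'
from h import *
Rt=toolR(YAW,TIP); z=Rt.as_matrix()[:,2]; P=bed(-.069); T=P-z*.065
cv2.imwrite('pics/w17.png',env.snapshot('wrist')[:,:,::-1])
print(T);delta(T+[0,0,.004],Rt)
E
```

```text
t: 19.08
position: [0.6206, 0.1389, 0.2278]
eef_rot: [0.022, -0.029, 0.999, 0.001]
force: [0.5, -0.1, -1.1]
grip_width: 0.0375
t: 19.33
position: [0.6216, 0.1406, 0.23]
eef_rot: [0.024, -0.03, 0.999, 0.002]
force: [-0.4, -0.4, -1.6]
grip_width: 0.0372
[0.62017976 0.14236869 0.18690194]
slide [0.0156, 0.0072, 0.1943] turn [0.0007, 0.0004, -0.0014]
```

View pics/w17.png

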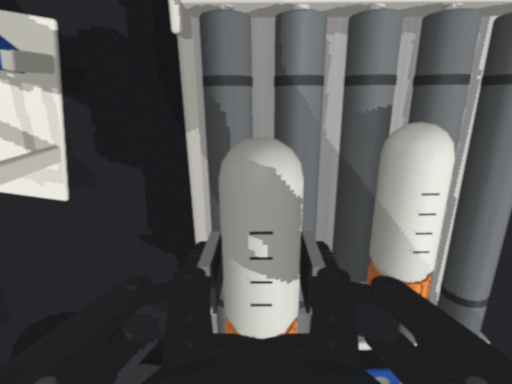

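```bash
python3 -m pendant '{"hand":[-0.3,-0.3,-0.3,-0.3,-0.3,-0.3],"slide":[[0.0156,0.0072,0.06],[0.0156,0.0072,0.12],[0.0156,0.0072,0.16],[0.0156,0.0072,0.184],[0.0156,0.0072,0.184],[0.0156,0.0072,0.184]],"turn":[[0,0,-0.0014],[0,0,-0.0014],[0,0,-0.0014],[0,0,-0.0014],[0,0,-0.0014],[0,0,-0.0014]]}' 50
python3 -m pendant '{"hand":[-0.3,-0.3,-0.3],"slide":[[0,0,0],[0,0,0],[0,0,0]],"turn":[[0,0,0],[0,0,0],[0,0,0]]}' 50
python3 - <<'E'
from h import *
Rt=toolR(YAW,TIP); z=Rt.as_matrix()[:,2]; P=bed(-.069); T=P-z*.065
delta(T+[0,0,.002],Rt)
E
```

```text
t: 19.88
position: [0.6194, 0.1437, 0.1913]
eef_rot: [0.022, -0.033, 0.999, 0.002]
force: [-0.0, -0.4, -0.7]
grip_width: 0.0373
t: 20.13
position: [0.6199, 0.1437, 0.1925]
eef_rot: [0.023, -0.033, 0.999, 0.002]
force: [0.0, -0.2, -1.4]
grip_width: 0.0373
slide [-0.0001, -0.0068, 0.0182] turn [0.0009, 0.0002, 0.0006]
```

```bash
python3 -m pendant '{"hand":[-0.3,-0.3,-0.3,-0.3,-0.3],"slide":[[0,-0.0068,0],[0,-0.0068,0.008],[0,-0.0068,0.016],[0,-0.0068,0.016],[0,-0.0068,0.016]],"turn":[[0.0005,0,0.0005],[0.0005,0,0.0005],[0.0005,0,0.0005],[0.0005,0,0.0005],[0.0005,0,0.0005]]}' 50
python3 -m pendant '{"hand":[-0.3,-0.3,-0.3],"slide":[[0,0,0],[0,0,0],[0,0,0]],"turn":[[0,0,0],[0,0,0],[0,0,0]]}' 50
python3 - <<'E'
from h import *
Rt=toolR(YAW,TIP); z=Rt.as_matrix()[:,2]; P=bed(-.069); T=P-z*.065
delta(T,Rt)
E
```

```text
t: 20.55
position: [0.6197, 0.1421, 0.1886]
eef_rot: [0.023, -0.032, 0.999, 0.001]
force: [0.6, 0.4, -1.6]
grip_width: 0.0369
t: 20.8
position: [0.6199, 0.1422, 0.1888]
eef_rot: [0.023, -0.032, 0.999, 0.001]
force: [0.1, 0.6, -1.7]
grip_width: 0.0374
slide [-0.0012, 0.0008, 0.0098] turn [0.0004, -0.0, 0.0001]
```

```bash
python3 -m pendant '{"hand":[-0.3,-0.3,-0.3],"slide":[[0,0.0008,0.004],[0,0.0008,0.006],[0,0.0008,0.006]],"turn":[[0,0,0],[0,0,0],[0,0,0]]}' 50
python3 -m pendant '{"hand":[-0.3,-0.3,-0.3],"slide":[[0,0,0.004],[0,0,0.004],[0,0,0.004]],"turn":[[0,0,0],[0,0,0],[0,0,0]]}' 50
```

```text
t: 21.05
position: [0.6198, 0.1423, 0.1875]
eef_rot: [0.023, -0.032, 0.999, 0.001]
force: [-0.7, -0.7, -2.1]
grip_width: 0.0372
t: 21.3
position: [0.62, 0.1424, 0.187]
eef_rot: [0.023, -0.032, 0.999, 0.001]
force: [0.0, 0.0, 0.7]
grip_width: 0.0375
```

```bash
python3 -m pendant '{"hand":[-0.3,-0.3,-0.3],"slide":[[0,0,0.003],[0,0,0.003],[0,0,0.003]],"turn":[[0,0,0],[0,0,0],[0,0,0]]}' 20
python3 -m pendant '{"hand":[-0.3,-0.3],"slide":[[0,0,0],[0,0,0]],"turn":[[0,0,0],[0,0,0]]}' 20
```

```text
t: 21.55
position: [0.62, 0.1425, 0.1868]
eef_rot: [0.023, -0.032, 0.999, 0.001]
force: [-2.5, -1.0, 4.4]
grip_width: 0.0376
t: 21.72
position: [0.62, 0.1425, 0.1868]
eef_rot: [0.023, -0.032, 0.999, 0.001]
force: [-2.3, -0.4, 5.8]
grip_width: 0.0372
```

```bash
python3 -m pendant '{"hand":[-0.3,-0.3,-0.3],"slide":[[0,-0.0003,-0.0045],[0,-0.0003,-0.0045],[0,-0.0003,-0.0045]],"turn":[[0,0,0],[0,0,0],[0,0,0]]}' 20
python3 -m pendant '{"hand":[-0.14,-0.12,-0.10,-0.08,-0.06,-0.04,-0.02,0,0.05,0.1,0.15,0.15],"slide":[[0,0,0],[0,0,0],[0,0,0],[0,0,0],[0,0,0],[0,0,0],[0,0,0],[0,0,0],[0,0,0],[0,0,0],[0,0,0],[0,0,0]],"turn":[[0,0,0],[0,0,0],[0,0,0],[0,0,0],[0,0,0],[0,0,0],[0,0,0],[0,0,0],[0,0,0],[0,0,0],[0,0,0],[0,0,0]]}' 20
python3 - <<'E'
from h import *
s=env.get_state();print(np.round(s['position'],4),np.round(s['force'],2))
cv2.imwrite('pics/w18.png',env.snapshot('wrist')[:,:,::-1])
E
```

```text
t: 21.97
position: [0.62, 0.1424, 0.187]
eef_rot: [0.023, -0.032, 0.999, 0.002]
force: [-0.5, 0.9, 0.8]
grip_width: 0.0372
t: 22.97
position: [0.6199, 0.1423, 0.1872]
eef_rot: [0.023, -0.032, 0.999, 0.001]
force: [0.0, -0.3, 0.8]
grip_width: 0.0491
[0.6199 0.1423 0.1872] [ 0.01 -0.28  0.79]
```

View pics/w18.png

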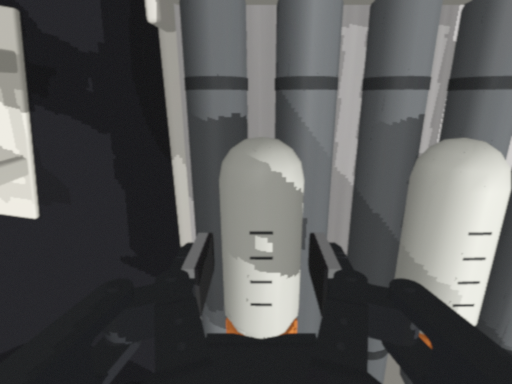

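```bash
python3 -m pendant '{"hand":[0.2,0.2,0.2,0.2,0.2,0.2,0.2,0.2,0.2],"slide":[[0,0,-0.03],[0,0,-0.08],[0,0,-0.15],[0,0,-0.3],[0,0,-0.45],[0,0,-0.55],[0,0,-0.6],[0,0,-0.6],[0,0,-0.6]],"turn":[[0,0,0],[0,0,0],[0,0,0],[0,0,0],[0,0,0],[0,0,0],[0,0,0],[0,0,0],[0,0,0]]}' 50
python3 - <<'E'
from h import *
import json
c=env.get_calibration('wrist');json.dump({k:np.array(v).tolist() for k,v in c.items()},open('w19.json','w'))
cv2.imwrite('pics/w19.png',env.snapshot('wrist')[:,:,::-1])
delta([.437,.1455,.26],toolR(1.112)); print(env.get_state()['joint_positions'])
E
```

```text
t: 23.77
position: [0.6144, 0.1415, 0.3074]
eef_rot: [0.023, -0.032, 0.999, 0.001]
force: [-0.9, -0.1, -0.5]
grip_width: 0.0511
slide [0.8917, 0.0781, 0.1913] turn [-0.0074, 0.013, -0.3334]
[ 0.43621098  0.61730563 -1.02674047  1.62221389  0.5836786   1.18657193
  0.92010506]
```

View pics/w19.png

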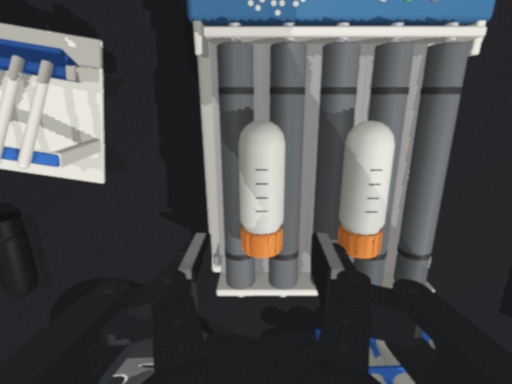

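```bash
python3 -m pendant '{"hand":[0,0,0,0,0,0,0,0,0,0,0,0],"slide":[[0.15,0,0],[0.3,0,0],[0.45,0.02,0],[0.6,0.05,0],[0.75,0.07,0],[0.87,0.078,0.05],[0.89,0.078,0.1],[0.89,0.078,0.15],[0.89,0.078,0.19],[0.89,0.078,0.19],[0.89,0.078,0.19],[0.89,0.078,0.19]],"turn":[[0,0.002,-0.03],[0,0.003,-0.065],[-0.001,0.005,-0.1],[-0.003,0.006,-0.14],[-0.004,0.007,-0.18],[-0.005,0.008,-0.22],[-0.006,0.01,-0.26],[-0.007,0.013,-0.3],[-0.007,0.013,-0.333],[-0.007,0.013,-0.333],[-0.007,0.013,-0.333],[-0.007,0.013,-0.333]]}' 40
python3 - <<'E'
from h import *
import json
c=env.get_calibration('wrist');json.dump({k:np.array(v).tolist() for k,v in c.items()},open('w20.json','w'))
cv2.imwrite('pics/w20.png',env.snapshot('wrist')[:,:,::-1])
delta([.437,.1455,.26],toolR(1.112)); print(np.round(env.get_state()['joint_positions'],2))
E
```

```text
t: 24.82
position: [0.4375, 0.1461, 0.2606]
eef_rot: [0.0, -0.526, 0.85, 0.0]
force: [0.3, 0.9, -0.1]
grip_width: 0.043
slide [0.0044, 0.0016, 0.0047] turn [-0.0003, 0.0003, -0.0011]
[ 0.72  0.58 -1.39  2.03  0.65  1.09  1.7 ]
```

View pics/w20.png

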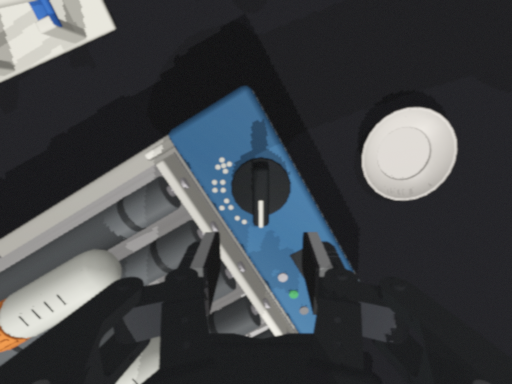

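```bash
python3 - <<'E'
from h import *
import json
c=json.load(open('w20.json'))
g=cv2.imread('pics/w20.png'); cv2.imwrite('pics/w20z.png',cv2.resize(g[140:250,200:320],None,fx=5,fy=5,interpolation=cv2.INTER_CUBIC))
print(onz('wrist',261,187,.085,c).round(4))
s=env.get_state();print(np.round(s['position'],4), 'tool axis at panel',proj('wrist',[s['position'][0],s['position'][1],.085],c),proj('wrist',[s['position'][0],s['position'][1],.113],c))
E
```

```text
[0.4361 0.1439 0.085 ]
[0.4377 0.1461 0.2609] tool axis at panel [260.57482152 190.05612467] [260.54627784 200.53459921]
```

View pics/w20z.png

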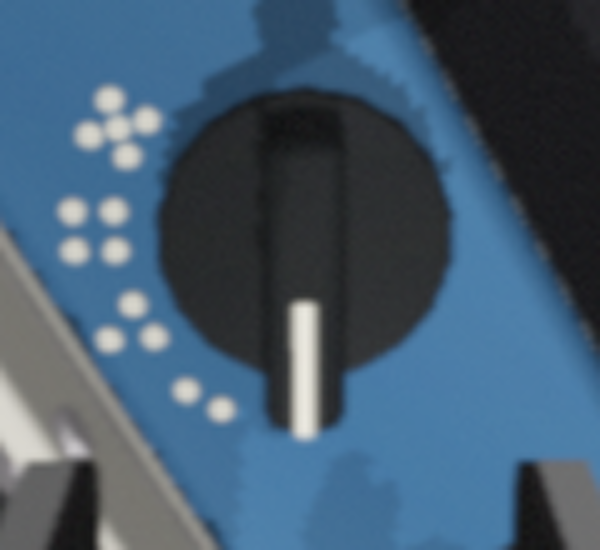

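```bash
python3 - <<'E'
from h import *
delta([.4363,.1442,.163],toolR(1.112))
E
python3 -m pendant '{"hand":[-0.2,-0.2,-0.2,-0.2,-0.2,-0.2,-0.2],"slide":[[0.011,0,0.1],[0.011,0,0.2],[0.011,0,0.3],[0.011,0,0.4],[0.011,0,0.45],[0.011,0,0.45],[0.011,0,0.45]],"turn":[[0,0,0],[0,0,0],[0,0,0],[0,0,0],[0,0,0],[0,0,0],[0,0,0]]}' 40
python3 -m pendant '{"hand":[-0.2,-0.2,-0.2],"slide":[[0,0,0],[0,0,0],[0,0,0]],"turn":[[0,0,0],[0,0,0],[0,0,0]]}' 40
python3 - <<'E'
from h import *
delta([.4363,.1442,.163],toolR(1.112));s=env.get_state();print(np.round(s['joint_positions'],2),s['force'])
cv2.imwrite('pics/w21.png',env.snapshot('wrist')[:,:,::-1])
E
```

```text
slide [0.0123, 0.0024, 0.4897] turn [-0.0003, 0.0003, -0.0011]
t: 25.45
position: [0.437, 0.1444, 0.1713]
eef_rot: [0.001, -0.527, 0.85, -0.0]
force: [0.4, 0.3, 0.5]
grip_width: 0.0337
t: 25.7
position: [0.4375, 0.1443, 0.1718]
eef_rot: [0.001, -0.527, 0.85, -0.001]
force: [-0.8, 0.1, -1.0]
grip_width: 0.0339
slide [0.003, 0.0053, 0.0439] turn [-0.0009, 0.0005, -0.0005]
[ 0.58  0.68 -1.21  2.11  0.81  0.94  1.59] [-0.79896272  0.11781584 -0.98387814]
```

View pics/w21.png

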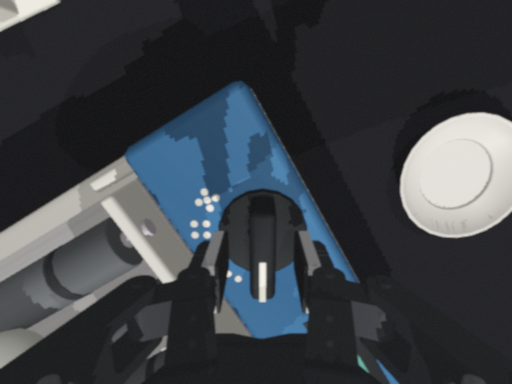

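```bash
python3 -m pendant '{"hand":[-0.2,-0.2,-0.2,-0.2,-1,-1,-1,-1,-1,-1],"slide":[[0.003,0.004,0.02],[0.003,0.004,0.042],[0.003,0.004,0.042],[0.003,0.004,0.042],[0.003,0.004,0.042],[0.003,0.004,0.042],[0.003,0.004,0.042],[0.003,0.004,0.042],[0.003,0.004,0.042],[0.003,0.004,0.042]],"turn":[[0,0,0],[0,0,0],[0,0,0],[0,0,0],[0,0,0],[0,0,0],[0,0,0],[0,0,0],[0,0,0],[0,0,0]]}' 40
python3 - <<'E'
from h import *
delta([.4363,.1442,.163],toolR(1.112-np.pi/2));s=env.get_state();print(np.round(s['joint_positions'],2),np.round(s['force'],1),np.round(s['moment'],2))
E
```

```text
t: 26.58
position: [0.4364, 0.1437, 0.1627]
eef_rot: [0.001, -0.527, 0.85, -0.001]
force: [2.9, -2.4, 1.6]
grip_width: 0.0123
slide [-0.0018, 0.0014, -0.0017] turn [-0.0003, 0.0008, 0.4995]
[ 0.57  0.69 -1.2   2.11  0.83  0.93  1.57] [ 2.9 -2.4  1.6] [-0.25 -0.38  0.05]
```

```bash
python3 -m pendant '{"hand":[-1,-1,-1,-1,-1,-1,-1,-1],"slide":[[0,0,0],[0,0,0],[0,0,0],[0,0,0],[0,0,0],[0,0,0],[0,0,0],[0,0,0]],"turn":[[0,0,0.03],[0,0,0.065],[0,0,0.1],[0,0,0.135],[0,0,0.17],[0,0,0.205],[0,0,0.24],[0,0,0.25]]}' 40
python3 - <<'E'
from h import *
delta([.4363,.1442,.163],toolR(1.112-np.pi/2));s=env.get_state();print(np.round(s['joint_positions'],2),np.round(s['force'],1),np.round(s['moment'],2))
E
```

```text
t: 27.25
position: [0.4359, 0.1443, 0.1627]
eef_rot: [0.001, -0.159, 0.987, 0.0]
force: [0.2, 0.8, -0.1]
grip_width: 0.0122
slide [-0.0017, -0.0013, -0.0017] turn [0.0002, 0.0007, 0.248]
[ 0.47  0.57 -1.03  2.12  0.68  0.83  0.91] [ 0.2  0.8 -0.1] [ 0.14 -0.14  0.03]
```

```bash
python3 -m pendant '{"hand":[-1,-1,-1,-1,-1,-1,-1,-1,-1,-1,-1],"slide":[[0,0,0],[0,0,0],[0,0,0],[0,0,0],[0,0,0],[0,0,0],[0,0,0],[0,0,0],[0,0,0],[0,0,0],[0,0,0]],"turn":[[0,0,0.03],[0,0,0.065],[0,0,0.1],[0,0,0.135],[0,0,0.17],[0,0,0.205],[0,0,0.24],[0,0,0.25],[0,0,0.25],[0,0,0.25],[0,0,0.25]]}' 40
python3 - <<'E'
from h import *
delta([.4363,.1442,.163],toolR(1.112-np.pi/2));s=env.get_state();print(np.round(s['joint_positions'],2),np.round(s['force'],1),np.round(s['moment'],2))
E
```

```text
t: 28.17
position: [0.436, 0.145, 0.1627]
eef_rot: [0.001, 0.227, 0.974, 0.001]
force: [1.4, 4.2, -0.6]
grip_width: 0.0123
slide [-0.0031, -0.003, -0.0017] turn [0.0008, 0.0004, 0.0003]
[ 0.34  0.49 -0.85  2.12  0.54  0.76  0.25] [ 1.4  4.2 -0.6] [ 0.98 -0.3   0.05]
```

```bash
python3 -m pendant '{"hand":[-0.6,-0.4,-0.2,-0.2,-0.2,-0.2,-0.2,-0.2,-0.2,-0.2,-0.2,-0.2],"slide":[[0,0,0],[0,0,0],[0,0,0],[0,0,0],[0,0,0],[0,0,-0.1],[0,0,-0.25],[0,0,-0.4],[0,0,-0.55],[0,0,-0.7],[0,0,-0.7],[0,0,-0.7]],"turn":[[0,0,0],[0,0,0],[0,0,0],[0,0,0],[0,0,0],[0,0,0],[0,0,0],[0,0,0],[0,0,0],[0,0,0],[0,0,0],[0,0,0]]}' 40
python3 - <<'E'
from h import *
import json
c=env.get_calibration('wrist');json.dump({k:np.array(v).tolist() for k,v in c.items()},open('w22.json','w'))
a=env.snapshot('wrist')[:,:,::-1];cv2.imwrite('pics/w22.png',a)
s=env.get_state();print(np.round(s['position'],4),np.round(s['force'],1))
E
```

```text
t: 29.17
position: [0.4366, 0.1438, 0.3039]
eef_rot: [0.003, 0.228, 0.974, 0.0]
force: [-0.1, -0.6, -0.5]
grip_width: 0.0342
[0.4358 0.1434 0.3026] [-0.5  0.5 -0.3]
```

View pics/w22.png

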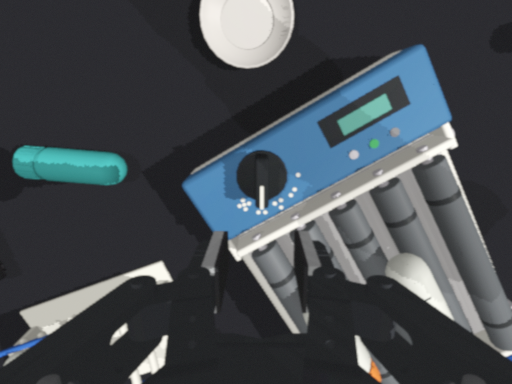

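```bash
python3 - <<'E'
from h import *
delta([.5,.1,.40],toolR(.0))
g=cv2.imread('pics/w22.png'); cv2.imwrite('pics/w22z.png',cv2.resize(g[130:230,200:320],None,fx=5,fy=5,interpolation=cv2.INTER_CUBIC))
E
python3 -m pendant '{"hand":[-0.2,-0.2,-0.2,-0.2,-0.2,-0.2,-0.2,-0.2,-0.2],"slide":[[0,0,-0.2],[-0.05,-0.05,-0.4],[-0.1,-0.1,-0.6],[-0.2,-0.15,-0.6],[-0.3,-0.15,-0.6],[-0.3,-0.15,-0.6],[-0.3,-0.15,-0.6],[-0.3,-0.15,-0.6],[-0.3,-0.15,-0.6]],"turn":[[0,0,-0.03],[0,0,-0.06],[0,0,-0.09],[0,0,-0.12],[0,0,-0.147],[0,0,-0.147],[0,0,-0.147],[0,0,-0.147],[0,0,-0.147]]}' 40
python3 - <<'E'
from h import *
for n in('wrist','side','top'): cv2.imwrite(f'pics/f_{n}.png',env.snapshot(n)[:,:,::-1])
import json
c=env.get_calibration('wrist');json.dump({k:np.array(v).tolist() for k,v in c.items()},open('wf.json','w'))
s=env.get_state();print(np.round(s['position'],4),s['t'])
E
```

```text
slide [-0.3854, -0.0514, -0.4858] turn [-0.0001, 0.0009, -0.1466]
t: 29.97
position: [0.4749, 0.0912, 0.4216]
eef_rot: [-0.0, -0.002, 1.0, 0.0]
force: [0.1, 0.2, 0.3]
grip_width: 0.0341
[0.4753 0.0911 0.4223] 30.1167
```

View pics/w22z.png

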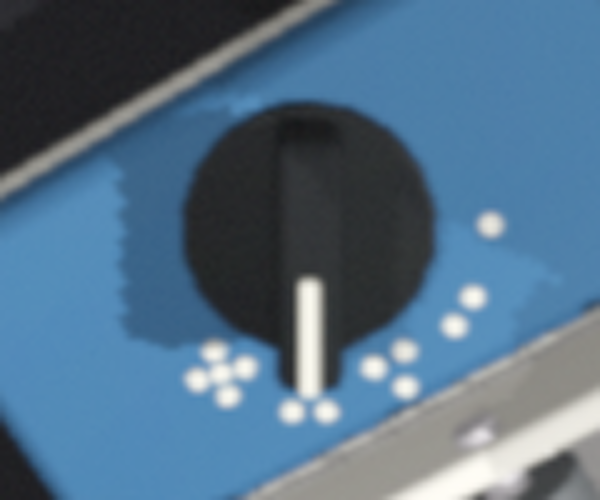

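View pics/f_wrist.png

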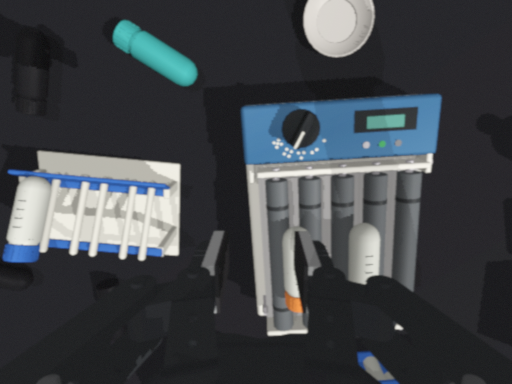

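View pics/f_side.png

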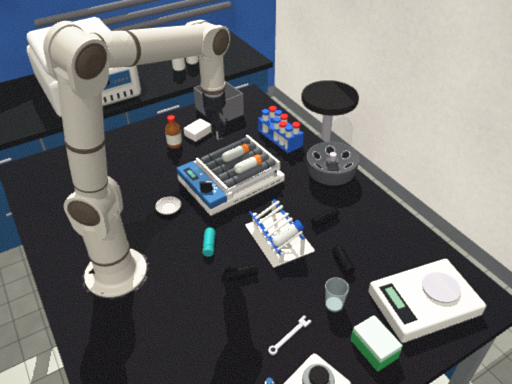

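```bash
python3 - <<'E'
from h import *
print(env.hand_in(), env.get_state()['t'])
E
```

```text
the job is handed in; nothing more can be done
the job is handed in; nothing more can be done
```

I laid both orange-capped tubes on the roller mixer and turned the speed selector from one dot to four dots, then handed the job in at about 30 s. No verdict came back.

- **Tubes:** They lie in the grooves at y = +23 and -69 mm with one groove empty between them. By pixel measurement the first runs from about x = 0.556 to 0.676 m, inside the usable 0.512–0.712 m. I judged the second from the picture only. I pressed each to light contact (at most about 11 N for the first and 6 N for the second), eased off to under 1 N, then opened the fingers slowly. Pictures just after each release showed the tube's marks still facing up and no rolling. In the last wrist picture the gripper partly hides both tubes. The side view shows both still in place.
- **Selector:** The wrist picture taken after letting go shows the pointer on the four-dot mark.
- **Bystanders:** The blue-capped tube is still on the rack. The bottle, beaker and spanner look unmoved in the side view, by eye only.
- **Checks that disagreed:**
  - The gripper read 37.5 mm on the 40 mm tubes. I regripped the first tube deeper, the width did not change, and I took it as give in the grip.
  - The tubes sat about 3 mm lower in the fingers than planned.
  - The tube centres I measured lie about 40 mm along x from the rack position given in the task. I used the measured values, and both grasps held.

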